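Inspect bumper struts, roll them into the vee cradle and lay out the tape

TASK

Get the bumper struts ready for masking: taking one at a time, the blue one first and then the grey one, hold each level at lamp height, centred before the inspection lamp and no more than about 8 cm from it, for a second each with first its red end, then its long side, then its white end squarely facing the lamp; then let go of it on the cradle's ramp so that it rolls down into the vee by itself, each strut in its own half. When the struts have settled, swing the red hold-down bar across them as far as it goes. Also lift the tape rolls (there may be one or two) off their posts and lay them flat in the grey tray, and leave everything else on the bench alone.

Things in the scene. Friction and masses are not known exactly. Their poses are not given: they have to be found in the camera images.
- blue_strut_mid (a point): blue bumper strut: solid cylinder 40 mm in diameter, 130 mm long, about 0.35 kg, a red plug flush in one end and a white plug in the other. Point at the middle of its axis; own x runs along it towards the red end. Starts on a rubber rest, floor 4 mm thick, with chocks 12 mm high near its ends only (its middle 80 mm is free to grip). Rolls easily.
- blue_strut_red (a point): centre of the red end face of the blue strut, 65 mm from its middle
- blue_strut_white (a point): centre of the white end face of the blue strut, 65 mm from its middle
- grey_strut_mid (a point): grey bumper strut: solid cylinder 40 mm in diameter, 130 mm long, about 0.35 kg, a red plug flush in one end and a white plug in the other. Point at the middle of its axis; own x runs along it towards the red end. Starts on a rubber rest, floor 4 mm thick, with chocks 12 mm high near its ends only (its middle 80 mm is free to grip). Rolls easily.
- grey_strut_red (a point): centre of the red end face of the grey strut, 65 mm from its middle
- grey_strut_white (a point): centre of the white end face of the grey strut, 65 mm from its middle
- lamp_face (a point): inspection lamp: yellow box head 80 mm wide, 62 mm high, with a white round disc (red dot in its centre) looking back towards the robot. Point at the centre of the disc, 115 mm above the table; own x points into the lamp, away from the robot, y along the disc's face, level, z up. The head's top is 31 mm above this point.
- lamp: the lamp's stand and the rubber catch mat before it: origin on the table under the disc; mat floor 3 mm thick, reaching from 10 to 200 mm in front of the disc, 200 mm wide, rim 8 mm above the table
- vee (a point): orange 90-degree vee of the cradle. Point at the middle of the vee's line, where the axis of a settled strut lies, 38 mm above the table; own y along the vee, -x towards the ramp (robot side), z up. Two halves, one strut each, centred at y = +97 and -97 mm, parted by an 18 mm pivot pin at y = 0, closed by end plates at y = +-173 mm.
- cradle: the cradle, origin on the table under vee, same axes. From the vee's near lip (x = -20 mm, 30 mm above the table) a flat ramp climbs at 6 degrees to x = -129 mm over the whole length. A strut's axis is 57 mm above the table on the ramp at x = -85 mm, 51 mm at x = -30 mm. Let go there it rolls into the vee by itself and centres itself.
- bar (a joint): red hold-down bar, 180 mm long, turning level about a vertical pin through its middle (at vee x = y = 0), its underside 62 mm above the table, 4 mm over settled struts. Rad: 0 open, across the vee, peg towards the robot; pi/2 end stop, along the vee. Grows counter-clockwise from above: peg swings from the -x side to the -y side. About 1 N at the peg; stays where left.
- bar_peg (a point): upright round black peg on the bar for pushing or gripping, 16 mm in diameter, 80 mm from the pin, from 72 to 120 mm above the table; point on its axis, 102 mm above the table
- yellow_roll_mid (a point): yellow tape roll: rigid ring 64 mm outside, 33 mm hole, 36 mm high, about 0.09 kg, own z along its axis; point at its centre, half-way up. Starts on one of the two posts, resting on a collar 20 mm above the table. May be absent (None)
- green_roll_mid (a point): green tape roll: rigid ring 64 mm outside, 33 mm hole, 36 mm high, about 0.09 kg, own z along its axis; point at its centre, half-way up. Starts on one of the two posts, resting on a collar 20 mm above the table. May be absent (None)
- posts: plywood base 80 x 200 mm, 10 mm thick, of the two upright tape posts; origin on the table under its centre; the posts stand at own y = +50 and -50 mm, 22 mm in diameter, tops 78 mm above the table (22 mm above the roll's top)
- tray_floor (a point): shallow grey tray for tape; point at the centre of its inner floor, 5 mm above the table. Inside 132 mm along own x, 242 mm along own y; walls 5 mm thick, rim 20 mm above the table
- paint_can: paint can, 90 mm across, 110 mm high; bystander to leave alone; origin at its underside (tools: on the table under the tool)
- sanding_block: cork sanding block, 110 x 62 x 36 mm; bystander to leave alone; origin at its underside (tools: on the table under the tool)
- wrench: wrench lying flat; bystander to leave alone; origin at its underside (tools: on the table under the tool)
- filler_tin: red filler tin, 72 mm across, 55 mm high; bystander to leave alone; origin at its underside (tools: on the table under the tool)
- cleaner: blue spray-cleaner bottle, 66 mm across, 180 mm high; bystander to leave alone; origin at its underside (tools: on the table under the tool)
- mug: white mug; bystander to leave alone; origin at its underside (tools: on the table under the tool)
- screwdriver: screwdriver lying flat; bystander to leave alone; origin at its underside (tools: on the table under the tool)
Mind the look-alikes: they are no part of the job. There is more than one size of the part that bears yellow_roll_mid; the job needs the middle-sized. What is shaped like the part that bears grey_strut_mid but purple is not meant.

How it is judged:
By the outcome, as a careful person would: the job done as asked, in the order asked, and still so for the second after the job is handed in, with the robot touching nothing.
Of roll_yellow, roll_green only 1 to 2 are there at a start; the rules pass over those that are not, and their reading is None.
At some moment in a run one of roll_yellow, roll_green may be knocked a few centimetres aside while the robot is not near it.
Once in a run the grip may slacken for a moment while it holds something.
It also fails if it takes over 210 s, if anything falls off the work surface, if the arm or the gripper's body presses on something with over 40 N, if the wrist force passes 120 N, or if a joint passes its speed limit or range.

ROBOT

A 7-joint arm with a two-finger parallel gripper is mounted at the origin on the work surface. World frame = base frame: x ahead of the robot, y to its left, z up, the work surface at z = 0. Lengths are in mm, angles in rad, forces in N, time in s.
With the tool pointing down it reaches from about 400 to 925 mm from the base axis. Payload 4.1 kg.
Tool frame: the origin (TCP) lies midway between the tips of the shut fingers; the grasp point (between the pads) lies 19 mm behind it; z points along the fingers, y is the line along which they close (so a half turn about z gives the same grasp; the last joint's range is limited). The gripper opens to 85 mm and grips with 20 to 120 N. Pads are 22 mm wide; open, the fingers measure 114 mm over their backs; the gripper's body (76 mm by 85 mm) begins 54 mm behind the grasp point. The pads swing forward as they close: fully open they stand 13 mm farther back than shut.
Start: joints at [-1.223, 0.398, 0.045, 1.537, -0.019, 1.207, -0.051], TCP at [280.84, 586.241, 193.047] pointing down, gripper open.
Joint ranges: [-2.82, 2.82], [-0.49, 2.23], [-1.37, 1.46], [0, 2.46], [-1.36, 4.5], [0.23, 2], [-2.94, 2.94]. Speed limits (rad/s): [2.57, 2.57, 3.14, 3.14, 3.14, 3.14, 3.14].

INTERFACE

Orientations are given as a unit quaternion [x, y, z, w].
In Python, from workcell import * gives the robot as it stands.
- The arm moves only by the shell command python3 -m handwheel 'ROWS' [FORCE]. ROWS is JSON, a list of rows, each an object with "offset": the shift along the tool's x, y, z in m, a list of three; "dr": the turn, a rotation vector about the tool's x, y, z in degrees, a list of three; "fingers": the closure, from 0 (fully open) to 1 (shut). A call has 1 to 5 rows; each row shifts and turns the commanded pose from where the row before left it, along the tool's axes as they then stand; what a row does not reach is not made up. A row lasts 1/10 s, in which the tool goes at most 50 mm and 8.59 degrees, less where a joint would pass 70% of its speed; a pose out of reach is approached as far as the arm can. A call with a gripper value outside its range is refused whole. The fingers move at their own pace and stop on an object; FORCE is the grip in N (left out, the last holds). Time passes only in rows, so rows that do not move let the fingers close. It gives the time, the measured TCP pose, the force, the opening and the grip force at its end, in the units of the state.
- state(): the state, without advancing time (a new reading comes with each control period).
- grab_frame(name): name is "side" or "top" or "wrist"; returns the picture (420x560x3 uint8, blue, green, red); there is no depth.
- camera_info(name): a dict with "mtx" (3x3 intrinsics, pixels), "rvec" (rotation vector, rad) and "tvec" (3), from world to camera coordinates, as OpenCV has them. Camera axes: x right, y down, z forward; pixel columns grow to the right and rows downward; lengths in mm; the calibration is good to about 2 mm. A picture is of the moment at which its call begins: read the wrist's pose just before it. camera_info takes no time and is no camera call; for the wrist camera it gives the pose at the moment of the call.
- close_job(): hands the job in; it is judged then, once.
Trained networks look in the newest picture that a camera, given by its name, has taken for a name from the list of things; names that differ only in an ending like _2 or _b are one class to them, and where a whole thing is asked for, a point or a joint stands for the part that bears it (a point fixed in the world has none). Each returns a list of dicts, best first, with "p" (0 to 1); they miss things now and then, are a little off and sometimes report something else, mostly with a low value. They report only what shows in the picture. A call takes as long as a camera call. They do not tell look-alikes from the thing itself.
- spot_in(camera, query): "extent" ([centre column, centre row, width, height] as shares, 0 to 1, of the picture: columns of its width, rows of its height, round what is visible of it).
- regions_of(camera, query): "mask" (420x560 bool, what is visible of it) and "extent" ([centre column, centre row, width, height] as shares, 0 to 1, of the picture: columns of its width, rows of its height, round what is visible of it).
The state is a dict: "clock": time; "joints": joint angles; "joint_vel": joint speeds; "joint_torque": joint torques, N m; "tcp_pos": TCP position; "eef_rot": TCP orientation; "force": force on the tool from outside, world axes, zero at the start; "ft_torque": the same for the moment, N m; "finger_gap": finger opening in mm; "gripper_force": force on a finger pad.
Only numpy, scipy, OpenCV 4.12 (cv2) and the standard library are available. Lean on these libraries where they do the work, as an engineer would, in place of code of your own. Each camera call takes 0.05 s, during which the arm holds its last target. There are 200 camera calls.

## Working session

There is one attempt and no reset: what is moved stays moved. The work goes in short steps, Python scripts to look and compute and a shell command to move; the robot and the scene stay as the last step left them, time stands still between calls to the robot, and variables do not carry over. Pictures are saved under pics/ and viewed, at most 14 in all, crops included, and the job is handed in when it is done.

```bash
ls; mkdir -p pics
python3 - <<'E'
from workcell import *
import cv2,numpy as np
s=state();print(s)
a=grab_frame("side");b=grab_frame("top")
cv2.imwrite("pics/s1.png",a);cv2.imwrite("pics/t1.png",b)
for n in("side","top","wrist"):
  c=camera_info(n);R=cv2.Rodrigues(np.array(c["rvec"],float))[0];print(n,np.array(c["mtx"]).tolist(),(-R.T@np.array(c["tvec"]).ravel()).round(),R.round(2).tolist())
E
```

```text
pics
{'clock': 0.0, 'joints': array([-1.22302594,  0.39914635,  0.04500084,  1.53788566, -0.01870268,
        1.20690842, -0.05073602]), 'joint_vel': array([-0.00022432, -0.00092828,  0.00145092,  0.00016695,  0.00074774,
        0.00044854, -0.00059266]), 'joint_torque': array([ 4.55359386e-04, -4.75129974e+01,  1.36506278e+00, -2.54218572e+01,
        1.16165774e-02,  9.98111791e-03,  1.70672803e-05]), 'tcp_pos': array([280.4935011 , 585.57322403, 191.9898569 ]), 'eef_rot': array([ 2.21480450e-01,  9.75164336e-01, -9.50617187e-04, -1.56225369e-04]), 'force': array([-0.37053559, -0.13427299, -0.21639196]), 'ft_torque': array([0.03304907, 0.00691526, 0.02693577]), 'gripper_force': 0.0, 'finger_gap': 85.40771357272007}
side [[506.95812540429995, 0.0, 278.1634983946482], [0.0, 506.95812540429995, 209.8785909433228], [0.0, 0.0, 1.0]] [  173. -1178.   869.] [[0.95, -0.3, -0.02], [-0.17, -0.51, -0.84], [0.24, 0.81, -0.53]]
top [[425.60686401906503, 0.0, 282.37444583259025], [0.0, 425.60686401906503, 212.5140939154599], [0.0, 0.0, 1.0]] [ 431.   17. 1450.] [[-0.02, -1.0, -0.0], [-1.0, 0.02, -0.05], [0.05, 0.0, -1.0]]
wrist [[305.31467104594316, 0.0, 279.1195812953482], [0.0, 305.31467104594316, 207.29542242076508], [0.0, 0.0, 1.0]] [210. 621. 372.] [[0.43, 0.9, -0.0], [0.86, -0.41, 0.31], [0.28, -0.14, -0.95]]
```

View pics/t1.png

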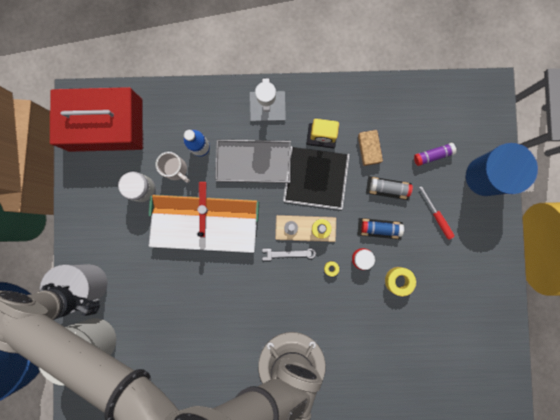

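View pics/s1.png

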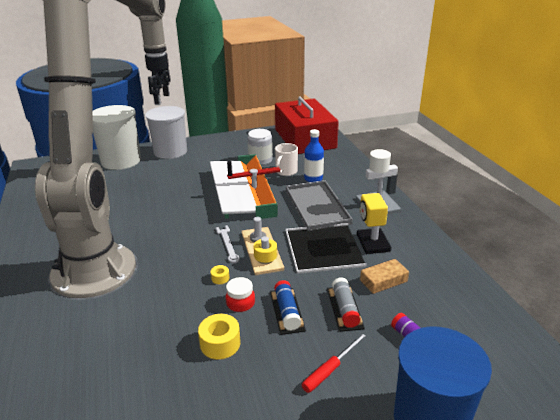

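```bash
cat > h.py <<'E'
from workcell import *
import cv2,numpy as np
from scipy.spatial.transform import Rotation as Ro
def cam(n):
    c=camera_info(n);return np.array(c["mtx"],float),cv2.Rodrigues(np.array(c["rvec"],float))[0],np.array(c["tvec"],float).ravel()
def p2w(n,uv,z,c=None):
    K,R,t=c or cam(n);o=-R.T@t
    d=R.T@np.linalg.solve(K,np.array([uv[0],uv[1],1.]));return o+d*(z-o[2])/d[2]
def w2p(n,P):
    K,R,t=cam(n);q=K@(R@np.array(P,float)+t);return q[:2]/q[2]
def tri(a,ua,b,ub):
    Ps=[]
    for n in(a,b):
        K,R,t=cam(n);Ps.append(K@np.c_[R,t])
    X=cv2.triangulatePoints(Ps[0],Ps[1],np.array(ua,float).reshape(2,1),np.array(ub,float).reshape(2,1)).ravel();return X[:3]/X[3]
def pose():
    s=state();R=Ro.from_quat(s["eef_rot"]);y=R.as_matrix()[:,1]
    return s,R,np.degrees(np.arctan2(y[1],y[0]))
def go(p,psi,n=None):
    "rows to type: n equal rows of offset (tool axes at start, turning along) and dr"
    s,R,ps=pose();c,q=np.cos(np.radians(psi)),np.sin(np.radians(psi))
    T=Ro.from_matrix(np.array([[-q,c,0],[c,q,0],[0,0,-1]]).T)
    rv=(R.inv()*T).as_rotvec();d=R.inv().apply(np.array(p,float)-s["tcp_pos"])/1000
    print("now",s["tcp_pos"].round(1),"psi",round(ps,1),"gap",round(s["finger_gap"],1),"t",round(s["clock"],2))
    print(" shift(now-tool)",d.round(4).tolist()," dr",np.degrees(rv).round(1).tolist(), "rows>=",max(np.linalg.norm(d)/.05,np.degrees(np.linalg.norm(rv))/8.59).round(1))
E
python3 - <<'E'
from h import *
import pickle
D={}
for n in("top","side"):
  grab_frame(n)
  for q in("blue_strut_mid","grey_strut_mid","lamp_face","lamp","vee","cradle","bar","bar_peg","yellow_roll_mid","green_roll_mid","posts","tray_floor"):
    r=regions_of(n,q)
    D[n,q]=r
    for x in r[:3]:
      m=x["mask"].astype(np.uint8);e=x["extent"]
      (cx,cy),(w,h),a=cv2.minAreaRect(cv2.findNonZero(m)) if m.any() else ((0,0),(0,0),0)
      print(n,q,round(x["p"],2),"c",round(e[0]*560),round(e[1]*420),"rect %.1f %.1f %.1fx%.1f %.1f"%(cx,cy,w,h,a))
pickle.dump(D,open("D.pkl","wb"))
E
```

```text
top blue_strut_mid 0.68 c 385 229 rect 382.3 228.2 41.6x12.2 5.2
top grey_strut_mid 0.79 c 391 188 rect 390.4 187.1 41.9x12.2 8.7
top grey_strut_mid 0.66 c 435 153 rect 434.4 153.8 11.8x42.7 72.1
top lamp_face 0.71 c 317 164 rect 318.0 162.2 58.6x86.1 7.4
top lamp_face 0.17 c 172 166 rect 172.9 165.9 35.3x26.8 10.0
top lamp 0.69 c 316 166 rect 318.2 162.5 58.4x86.7 7.6
top vee 0.75 c 205 218 rect 203.5 215.5 108.9x67.0 3.2
top cradle 0.96 c 203 220 rect 203.4 215.5 109.3x67.0 3.1
top bar 0.67 c 202 210 rect 201.7 208.5 8.5x55.0 1.2
top bar_peg 0.97 c 203 211 rect 202.0 209.0 54.0x8.0 90.0
top yellow_roll_mid 0.8 c 401 283 rect 399.5 280.5 29.0x29.0 90.0
top yellow_roll_mid 0.67 c 369 148 rect 369.8 147.4 33.7x20.5 80.5
top yellow_roll_mid 0.52 c 322 227 rect 321.5 228.0 18.0x19.0 90.0
top posts 0.75 c 306 228 rect 305.6 228.0 59.1x23.6 2.0
top tray_floor 0.71 c 253 162 rect 252.4 161.1 75.3x43.3 1.0
side blue_strut_mid 0.6 c 289 304 rect 287.3 303.9 51.9x17.9 74.1
side grey_strut_mid 0.96 c 345 304 rect 345.6 302.0 50.3x17.7 71.6
side grey_strut_mid 0.55 c 404 323 rect 403.0 324.6 25
[... 338 characters left out ...]
.5 185.5 63.0x69.0 90.0
side bar 0.86 c 253 170 rect 253.0 170.0 16.0x52.0 90.0
side bar 0.21 c 227 245 rect 228.6 243.1 39.7x12.2 65.9
side bar_peg 0.74 c 340 233 rect 342.6 239.2 64.7x109.4 65.6
side bar_peg 0.53 c 255 168 rect 253.5 169.5 17.0x53.0 90.0
side yellow_roll_mid 0.76 c 264 249 rect 265.0 250.0 22.0x22.0 90.0
side yellow_roll_mid 0.73 c 216 337 rect 219.0 336.0 44.0x40.0 90.0
side yellow_roll_mid 0.5 c 218 274 rect 220.0 274.0 18.0x18.0 90.0
side posts 0.78 c 262 245 rect 261.2 245.8 58.5x29.7 71.6
side posts 0.41 c 241 294 rect 240.0 294.5 35.0x30.0 90.0
side tray_floor 0.72 c 321 204 rect 318.2 204.7 64.8x42.0 58.0
side tray_floor 0.22 c 243 185 rect 244.5 185.6 68.1x61.8 1.6
```

Run:
```python
from h import *
b=cv2.imread("pics/t1.png")[95:300,140:440]
cv2.imwrite("pics/t1c.png",cv2.resize(b,None,fx=2.66,fy=2.66,interpolation=cv2.INTER_CUBIC))
f=lambda n,uv,z:print(n,p2w("top",uv,z).round(1))
f("blue",(382.3,228.2),28);f("grey",(390.4,187.1),28);f("roll",(321.5,228),47)
c=cam("top")
def ang(n,uv,a,L,z):
  d=np.array([np.cos(a),np.sin(a)])*L;w=p2w("top",np.add(uv,d),z)-p2w("top",np.subtract(uv,d),z);print(n,"ang",np.degrees(np.arctan2(w[1],w[0])).round(1))
ang("blue",(382,228),np.radians(5.2),20,28);ang("grey",(390,187),np.radians(8.7),20,28)
f("base",(292,362),50);f("tray",(252.4,161.1),20);f("posts",(305.6,228),10)
print(tri("top",(321.5,228),"side",(265,250)).round(1),tri("top",(382.3,228.2),"side",(287.3,303.9)).round(1),tri("top",(390.4,187.1),"side",(345.6,302)).round(1))
```

```text
blue [ 448.6 -315.2   28. ]
grey [ 585.6 -347.5   28. ]
roll [ 453.9 -110.6   47. ]
blue ang -96.6
grey ang -100.2
base [23.6 -2.2 50. ]
tray [686.6 114.1  20. ]
posts [455.9 -60.3  10. ]
[ 454.2 -111.1   42.8] [ 449.9 -315.5   28.2] [ 587.1 -348.9   24. ]
```

View pics/t1c.png

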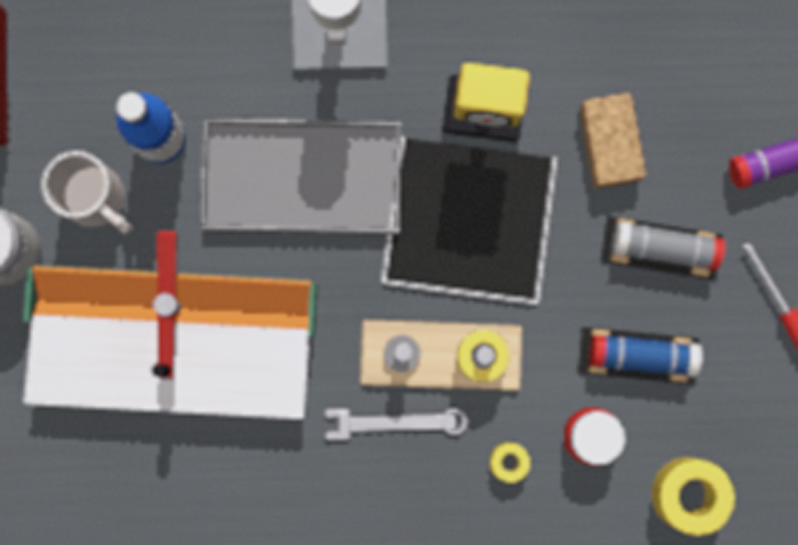

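Run:
```python
from h import *
F=lambda c,z:p2w("top",(c[0]/2.66+140,c[1]/2.66+95),z)
A=[F(c,8) for c in((404,137),(556,157),(540,301),(384,281))]
for a in A:print("mat",a.round(1))
print("sides",[np.linalg.norm(A[i]-A[i-1]).round() for i in range(4)])
far=(A[0]+A[1])/2;near=(A[2]+A[3])/2;d=far-near;yl=(A[0]-A[1]+A[3]-A[2])/2
print("mid near/far",near.round(1),far.round(1),"yaw x",np.degrees(np.arctan2(d[1],d[0])).round(1),"yaw y-90",(np.degrees(np.arctan2(yl[1],yl[0]))-90).round(1),"len",np.linalg.norm(d),np.linalg.norm(yl))
u=d/np.linalg.norm(d);print("disc est",(near+u*200).round(1),(far+u*10).round(1))
print("head top front",F((455,97),146).round(1),F((527,102),146).round(1))
a,b=F((25,403),41.5),F((305,418),41.5);v=a-b;yc=np.degrees(np.arctan2(v[1],v[0]))-90
x=np.array([np.cos(np.radians(yc)),np.sin(np.radians(yc)),0])
print("cradle near",a.round(1),b.round(1),np.linalg.norm(v).round(1),"yaw",yc.round(1),"vee",((a+b)/2+129*x).round(1))
print("lip",F((38,316),30).round(1),F((311,328),30).round(1))
print("pivot?",F((165,305),80).round(1),"peg",F((161,370),120).round(1))
t=[F(c,20) for c in((205,120),(402,123),(398,233),(202,229))];print("tray",np.mean(t,0).round(1),[q.round() for q in t])
```

```text
mat [735.7 -21.2   8. ]
mat [ 704.8 -215.7    8. ]
mat [ 520.  -189.2    8. ]
mat [550.6   9.2   8. ]
sides [np.float64(188.0), np.float64(197.0), np.float64(187.0), np.float64(201.0)]
mid near/far [535.3 -90.    8. ] [ 720.3 -118.5    8. ] yaw x -8.8 yaw y-90 -8.9 len 187.1347466105477 198.83164354692477
disc est [ 733.  -120.4    8. ] [ 730.2 -120.     8. ]
head top front [752.1 -78.2 146. ] [ 744.1 -161.9  146. ]
cradle near [407.1 458.5  41.5] [380.  111.5  41.5] 348.1 yaw -4.5 vee [522.1 275.   41.5]
lip [515.5 445.   30. ] [491.9 102.4  30. ]
pivot? [522.  275.8  80. ] peg [443.1 274.  120. ]
tray [686.1 110.6  20. ] [array([761., 233.,  20.]), array([751., -19.,  20.]), array([610., -10.,  20.]), array([622., 239.,  20.])]
```

```bash
R='x'; 
python3 -m handwheel '[{"offset":[0,0,0],"dr":[0,0,8],"fingers":0},{"offset":[0,0,0],"dr":[0,0,8],"fingers":0},{"offset":[0,0,0],"dr":[0,0,8],"fingers":0},{"offset":[0,0,0],"dr":[0,0,8],"fingers":0},{"offset":[0,0,0],"dr":[0,0,8],"fingers":0}]' 80 | tail -3
python3 -m handwheel '[{"offset":[0,0,0],"dr":[0,0,8],"fingers":0},{"offset":[0,0,0],"dr":[0,0,8],"fingers":0},{"offset":[0,0,0],"dr":[0,0,8],"fingers":0},{"offset":[0,0,0],"dr":[0,0,7],"fingers":0}]' >/dev/null
python3 -m handwheel '[{"offset":[-0.0438,0.02,0],"dr":[0,0,0],"fingers":0},{"offset":[-0.0438,0.02,0],"dr":[0,0,0],"fingers":0},{"offset":[-0.0438,0.02,0],"dr":[0,0,0],"fingers":0},{"offset":[-0.0438,0.02,0],"dr":[0,0,0],"fingers":0},{"offset":[-0.0438,0.02,0],"dr":[0,0,0],"fingers":0}]' | tail -3
python3 -c "
from h import *
go((449,-315.5,150),-6.6)"
```

```text
force: [-0.5, -0.1, -0.2]
finger_gap: 85.7
gripper_force: 0.0
force: [1.0, -0.6, -0.2]
finger_gap: 85.2
gripper_force: 0.0
now [355.5 355.4 193.2] psi -6.6 gap 85.2 t 2.8
 shift(now-tool) [-0.6557, 0.1698, 0.0428]  dr [0.0, -0.0, 0.0] rows>= 13.6
```

```bash
python3 -m handwheel '[{"offset":[-0.044,0.02,0],"dr":[0,0,0],"fingers":0},{"offset":[-0.044,0.02,0],"dr":[0,0,0],"fingers":0},{"offset":[-0.044,0.02,0],"dr":[0,0,0],"fingers":0},{"offset":[-0.044,0.02,0],"dr":[0,0,0],"fingers":0},{"offset":[-0.044,0.02,0],"dr":[0,0,0],"fingers":0}]' >/dev/null
python3 -m handwheel '[{"offset":[-0.044,0.01,0],"dr":[0,0,0],"fingers":0},{"offset":[-0.044,0.01,0],"dr":[0,0,0],"fingers":0},{"offset":[-0.044,0.01,0],"dr":[0,0,0],"fingers":0},{"offset":[-0.044,0.01,0],"dr":[0,0,0],"fingers":0},{"offset":[-0.044,0.01,0],"dr":[0,0,0],"fingers":0}]' >/dev/null
python3 -m handwheel '[{"offset":[-0.044,0.004,0],"dr":[0,0,0],"fingers":0},{"offset":[-0.044,0.004,0],"dr":[0,0,0],"fingers":0},{"offset":[-0.044,0.004,0],"dr":[0,0,0],"fingers":0},{"offset":[-0.044,0.004,0],"dr":[0,0,0],"fingers":0},{"offset":[0,0,0],"dr":[0,0,0],"fingers":0}]' >/dev/null
cat >> h.py <<'E'
def strut(col,z=24,n="wrist",show=None):
    "middle and red-direction of a strut lying at axis height z, from its mask and red plug"
    f=grab_frame(n);c=cam(n)
    out=[]
    for r in regions_of(n,col+"_strut_mid")[:3]:
        m=r["mask"].astype(np.uint8);(u,v),(w,h),a=cv2.minAreaRect(cv2.findNonZero(m))
        B=cv2.boxPoints(((u,v),(w,h),a));e=[(B[0]+B[1])/2,(B[2]+B[3])/2,(B[1]+B[2])/2,(B[3]+B[0])/2]
        p,q=(e[0],e[1]) if np.linalg.norm(e[0]-e[1])>np.linalg.norm(e[2]-e[3]) else (e[2],e[3])
        P,Q=p2w(n,p,z,c),p2w(n,q,z,c)
        hsv=cv2.cvtColor(f,cv2.COLOR_BGR2HSV);red=((hsv[...,0]<8)|(hsv[...,0]>172))&(hsv[...,1]>150)&(hsv[...,2]>70)&(m>0)
        ru=np.argwhere(red)[:,::-1].mean(0) if red.any() else None
        if ru is not None and np.linalg.norm(ru-q)<np.linalg.norm(ru-p):P,Q=Q,P
        d=P-Q;print(col,round(r["p"],2),"px",round(u),round(v),"red",ru,"mid",((P+Q)/2).round(1),"len",np.linalg.norm(d).round(1),"redang",np.degrees(np.arctan2(d[1],d[0])).round(1))
    return f
E
python3 -c "
from h import *
f=strut('blue');cv2.imwrite('pics/w1.png',f)
strut('blue',24,'top')
go((449,-315.5,150),-6.6)"
```

```text
blue 0.92 px 286 204 red [284.86956522 154.7826087 ] mid [ 451.5 -313.8   24. ] len 143.1 redang 83.3
blue 0.61 px 363 258 red [355.125      254.83333333] mid [ 350.2 -247.2   24. ] len 70.2 redang 43.4
blue 0.55 px 372 227 red [364.21153846 226.5       ] mid [ 453.4 -283.5   24. ] len 70.3 redang 88.6
now [ 449.6 -272.3  192.8] psi -6.5 gap 85.5 t 4.5
 shift(now-tool) [-0.0431, 0.0043, 0.0427]  dr [-0.0, -0.1, 0.1] rows>= 1.2
```

View pics/w1.png

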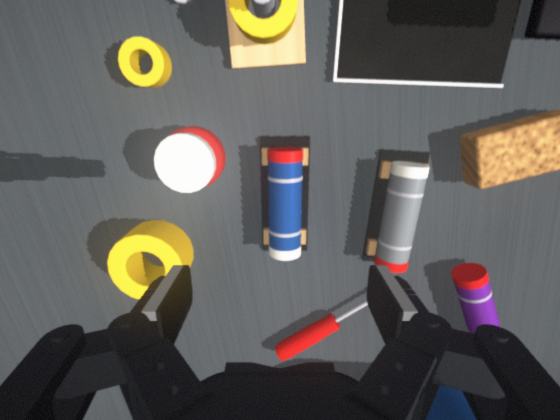

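```bash
python3 -m handwheel '[{"offset":[-0.0408,0.0056,0],"dr":[0,0,0],"fingers":0.25},{"offset":[0,0,0.04],"dr":[0,0,0],"fingers":0.25},{"offset":[0,0,0.04],"dr":[0,0,0],"fingers":0.25},{"offset":[0,0,0.04],"dr":[0,0,0],"fingers":0.25},{"offset":[0,0,0.02],"dr":[0,0,0],"fingers":0.25}]' | tail -2
python3 -c "
from h import *
go((450.5,-313.5,5),-6.7);f=strut('blue')
print('large roll',p2w('top',(401,282),50),'tin',p2w('top',(364,259),55))"
```

```text
finger_gap: 64.0
gripper_force: 0.0
now [ 449.3 -310.8   49.7] psi -6.4 gap 64.0 t 5.0
 shift(now-tool) [-0.0027, 0.0016, 0.0447]  dr [-0.2, -0.2, 0.3] rows>= 0.9
blue 0.62 px 282 228 red [281.45010925 146.3809177 ] mid [ 449.3 -319.4   24. ] len 145.2 redang 83.7
large roll [ 271.40688873 -364.43523836   50.        ] tin [ 349.35349734 -245.46375939   55.        ]
```

```bash
python3 -m handwheel '[{"offset":[-0.0027,0.0012,0.02],"dr":[0,0,0],"fingers":0.25},{"offset":[0,0,0.015],"dr":[0,0,0],"fingers":0.25},{"offset":[0,0,0.0097],"dr":[0,0,0],"fingers":0.25},{"offset":[0,0,0],"dr":[0,0,0],"fingers":0.25}]' 80| tail -4
python3 -m handwheel '[{"offset":[0,0,0],"dr":[0,0,0],"fingers":1},{"offset":[0,0,0],"dr":[0,0,0],"fingers":1},{"offset":[0,0,0],"dr":[0,0,0],"fingers":1},{"offset":[0,0,0],"dr":[0,0,0],"fingers":1},{"offset":[0,0,0],"dr":[0,0,0],"fingers":1}]' 80| tail -7
python3 -c "
from h import *
u=np.array([np.cos(np.radians(-8.9)),np.sin(np.radians(-8.9)),0])
L=np.array([731.5,-120,96])
print(L-u*115,L-u*70)
go((450.5,-313.5,5),-6.7)
go(L-u*120,-98.9)"
```

```text
eef_rot: [0.746, 0.666, 0.0, -0.001]
force: [-0.7, -0.1, 0.1]
finger_gap: 64.3
gripper_force: 0.0
clock: 6.0
tcp_pos: [451.1, -317.8, 8.5]
eef_rot: [0.747, 0.665, 0.0, 0.0]
force: [1.0, 0.5, -0.7]
finger_gap: -0.1
gripper_force: 0.0
[ 617.88461544 -102.20830558   96.        ] [ 662.3428094  -109.17027296   96.        ]
now [ 451.1 -317.8    8.5] psi -6.6 gap -0.1 t 6.0
 shift(now-tool) [0.0042, -0.0011, 0.0035]  dr [0.0, 0.0, 0.1] rows>= 0.1
now [ 451.1 -317.8    8.5] psi -6.6 gap -0.1 t 6.0
 shift(now-tool) [0.2336, 0.136, -0.0874]  dr [0.0, -0.0, 92.3] rows>= 10.7
```

```bash
python3 -c "
from h import *
f=grab_frame('wrist');s=grab_frame('side')
print(state()['tcp_pos'],w2p('side',state()['tcp_pos']))
cv2.imwrite('pics/w2.png',np.hstack([cv2.resize(f,(400,300)),cv2.resize(s[230:380,200:400],(400,300))]))"
```

```text
[ 451.00700676 -317.79552437    8.38364371] [287.68346436 310.58379248]
```

View pics/w2.png

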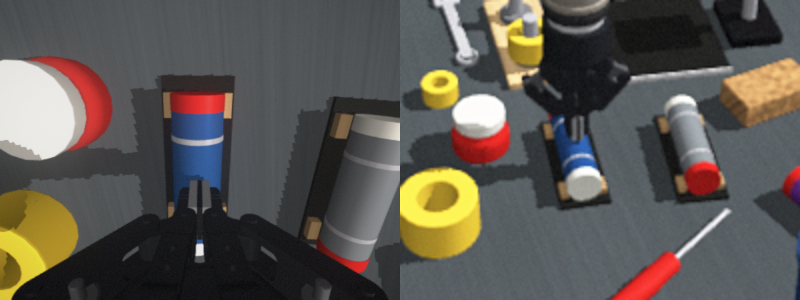

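```bash
python3 -c "
from h import *
s=state();print(s['finger_gap'],s['gripper_force'],s['force'],s['tcp_pos'])
f=grab_frame('wrist');cv2.imwrite('pics/w3.png',np.hstack([cv2.resize(f[100:400,160:400],(480,600),interpolation=cv2.INTER_CUBIC),]))
for z in(8,24,44,60):print(z,w2p('wrist',[s['tcp_pos'][0],s['tcp_pos'][1],z]),w2p('side',[s['tcp_pos'][0],s['tcp_pos'][1],z]))"
```

```text
-0.22675953746392266 0.0 [ 0.29635792 -0.5544322  -0.13603864] [ 451.00700676 -317.79552437    8.38364371]
8 [278.01954142 238.81211039] [287.6842696  310.70116188]
24 [277.89266099 249.8688879 ] [287.65045633 305.77260488]
44 [277.70064284 266.60197971] [287.60751451 299.51348833]
60 [277.51131707 283.10044812] [287.57260831 294.42562895]
```

View pics/w3.png

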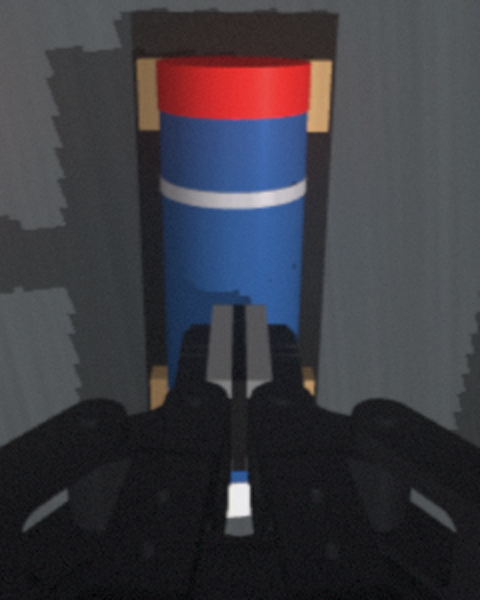

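```bash
python3 -c "
from h import *
s,R,ps=pose()
for q in((11,42,-13),(11,57,-13),(11,0,0),(0,0,0),(11,0,-36),(0,42,-13),(11,42,-49)):
  print(q,w2p('wrist',s['tcp_pos']+R.apply(q)).round())
"
python3 -m handwheel '[{"offset":[0,0,-0.03],"dr":[0,0,0],"fingers":1},{"offset":[0,0,-0.03],"dr":[0,0,0],"fingers":1},{"offset":[0,0,0],"dr":[0,0,0],"fingers":1}]' | tail -2
python3 -c "
from h import *
f=grab_frame('wrist');s=grab_frame('side')
print(state()['tcp_pos'],w2p('side',state()['tcp_pos']))
cv2.imwrite('pics/w4.png',np.hstack([cv2.resize(f,(400,300)),cv2.resize(s[230:380,200:400],(400,300))]))"
```

```text
(11, 42, -13) [349. 231.]
(11, 57, -13) [374. 231.]
(11, 0, 0) [278. 223.]
(0, 0, 0) [278. 239.]
(11, 0, -36) [278. 248.]
(0, 42, -13) [348. 248.]
(11, 42, -49) [365. 260.]
finger_gap: 0.2
gripper_force: 0.0
[ 451.31479489 -317.79662154   68.65279208] [287.67810947 291.61650345]
```

View pics/w4.png

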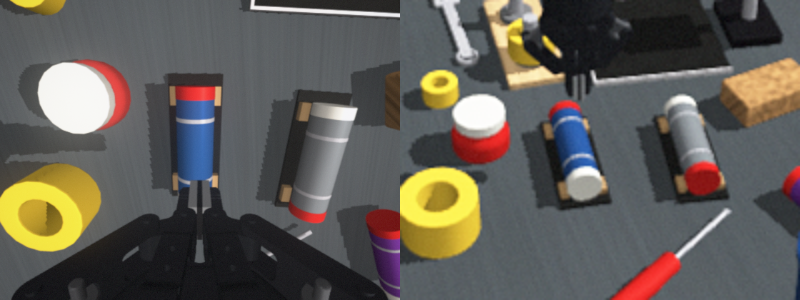

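```bash
python3 -m handwheel '[{"offset":[0.004,0,0],"dr":[0,0,0],"fingers":0.25},{"offset":[0,0,0],"dr":[0,0,0],"fingers":0.25},{"offset":[0,0,0],"dr":[0,0,0],"fingers":0.25},{"offset":[0,0,0.03],"dr":[0,0,0],"fingers":0.25},{"offset":[0,0,0.03],"dr":[0,0,0],"fingers":0.25}]' | tail -6
python3 -m handwheel '[{"offset":[0,0,0.015],"dr":[0,0,0],"fingers":0.25},{"offset":[0,0,0.015],"dr":[0,0,0],"fingers":0.25},{"offset":[0,0,0],"dr":[0,0,0],"fingers":0.25}]' | tail -6
```

```text
clock: 7.05
tcp_pos: [452.2, -314.1, 7.8]
eef_rot: [0.746, 0.665, 0.0, 0.001]
force: [-0.5, -1.0, -1.1]
finger_gap: 64.2
gripper_force: 0.0
clock: 7.35
tcp_pos: [450.3, -313.1, -23.3]
eef_rot: [0.747, 0.665, -0.001, -0.001]
force: [0.2, -0.0, -0.3]
finger_gap: 63.9
gripper_force: 0.0
```

Confirms the fingertips are really some 40 mm above the reported TCP; lower a bit more and close.

```bash
python3 -m handwheel '[{"offset":[0,0,0.006],"dr":[0,0,0],"fingers":0.25},{"offset":[0,0,0.006],"dr":[0,0,0],"fingers":0.25},{"offset":[0,0,0],"dr":[0,0,0],"fingers":0.25}]' | tail -6
python3 -m handwheel '[{"offset":[0,0,0],"dr":[0,0,0],"fingers":1},{"offset":[0,0,0],"dr":[0,0,0],"fingers":1},{"offset":[0,0,0],"dr":[0,0,0],"fingers":1},{"offset":[0,0,0],"dr":[0,0,0],"fingers":1},{"offset":[0,0,0],"dr":[0,0,0],"fingers":1}]' 80| tail -6
python3 -c "
from h import *
f=grab_frame('wrist');cv2.imwrite('pics/w5.png',f[60:420])"
```

```text
clock: 7.65
tcp_pos: [451.5, -313.7, -33.8]
eef_rot: [0.747, 0.665, 0.0, -0.0]
force: [-0.3, 0.5, 0.6]
finger_gap: 64.1
gripper_force: 0.0
clock: 8.15
tcp_pos: [451.1, -313.9, -33.0]
eef_rot: [0.747, 0.665, 0.0, -0.0]
force: [-2.5, 2.3, 5.8]
finger_gap: 37.8
gripper_force: 79.6
```

View pics/w5.png

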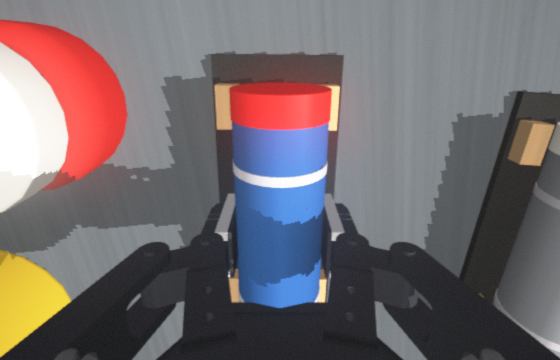

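```bash
python3 -m handwheel '[{"offset":[0,0,0],"dr":[0,0,0],"fingers":0.25},{"offset":[0,0,0],"dr":[0,0,0],"fingers":0.25},{"offset":[0,0,0.003],"dr":[0,0,0],"fingers":0.25},{"offset":[0,0,0.004],"dr":[0,0,0],"fingers":0.25},{"offset":[0,0,0],"dr":[0,0,0],"fingers":0.25}]' | tail -6
python3 -m handwheel '[{"offset":[0,0,0],"dr":[0,0,0],"fingers":1},{"offset":[0,0,0],"dr":[0,0,0],"fingers":1},{"offset":[0,0,0],"dr":[0,0,0],"fingers":1},{"offset":[0,0,0],"dr":[0,0,0],"fingers":1},{"offset":[0,0,0],"dr":[0,0,0],"fingers":1}]' 80| tail -6
```

```text
clock: 8.7
tcp_pos: [450.9, -313.4, -41.5]
eef_rot: [0.747, 0.665, -0.0, -0.001]
force: [-0.8, 0.8, -0.1]
finger_gap: 64.3
gripper_force: 0.0
clock: 9.2
tcp_pos: [449.6, -313.1, -40.2]
eef_rot: [0.747, 0.665, 0.0, -0.002]
force: [-4.9, 3.0, 10.5]
finger_gap: 55.0
gripper_force: 82.3
```

```bash
python3 -m handwheel '[{"offset":[0,0,0],"dr":[0,0,0],"fingers":0.25},{"offset":[0,0,0],"dr":[0,0,0],"fingers":0.25},{"offset":[0,0,-0.004],"dr":[0,0,0],"fingers":0.25},{"offset":[0,0,-0.005],"dr":[0,0,0],"fingers":0.25},{"offset":[0,0,0],"dr":[0,0,0],"fingers":0.25}]' | tail -6
python3 -m handwheel '[{"offset":[0,0,0],"dr":[0,0,0],"fingers":1},{"offset":[0,0,0],"dr":[0,0,0],"fingers":1},{"offset":[0,0,0],"dr":[0,0,0],"fingers":1},{"offset":[0,0,0],"dr":[0,0,0],"fingers":1},{"offset":[0,0,0],"dr":[0,0,0],"fingers":1}]' 80| tail -6
python3 -m handwheel '[{"offset":[0,0,-0.03],"dr":[0,0,0],"fingers":1},{"offset":[0,0,-0.04],"dr":[0,0,0],"fingers":1},{"offset":[0,0,-0.04],"dr":[0,0,0],"fingers":1},{"offset":[0,0,-0.04],"dr":[0,0,0],"fingers":1},{"offset":[0,0,0],"dr":[0,0,0],"fingers":1}]' 80| tail -6
python3 -c "
from h import *
f=grab_frame('wrist');s=grab_frame('side');cv2.imwrite('pics/w6.png',np.hstack([cv2.resize(f,(400,300)),cv2.resize(s[180:330,200:400],(400,300))]))
u=np.array([np.cos(np.radians(-8.9)),np.sin(np.radians(-8.9)),0])
L=np.array([731.5,-120,91-33-0])
go(L-u*115,-98.9)"
```

```text
clock: 9.7
tcp_pos: [452.3, -314.4, -30.8]
eef_rot: [0.747, 0.665, 0.0, 0.001]
force: [0.6, -0.4, -0.5]
finger_gap: 63.9
gripper_force: 0.0
clock: 10.2
tcp_pos: [451.4, -313.7, -31.2]
eef_rot: [0.747, 0.665, 0.0, -0.0]
force: [-0.9, 1.7, 5.7]
finger_gap: 38.0
gripper_force: 79.5
clock: 10.7
tcp_pos: [454.1, -316.3, 122.6]
eef_rot: [0.747, 0.665, 0.002, 0.004]
force: [0.8, -1.6, -3.9]
finger_gap: 38.1
gripper_force: 82.9
now [ 451.1 -313.   117.8] psi -6.6 gap 37.9 t 10.8
 shift(now-tool) [0.2284, 0.1416, 0.06]  dr [-0.1, -0.0, 92.3] rows>= 10.7
```

View pics/w6.png

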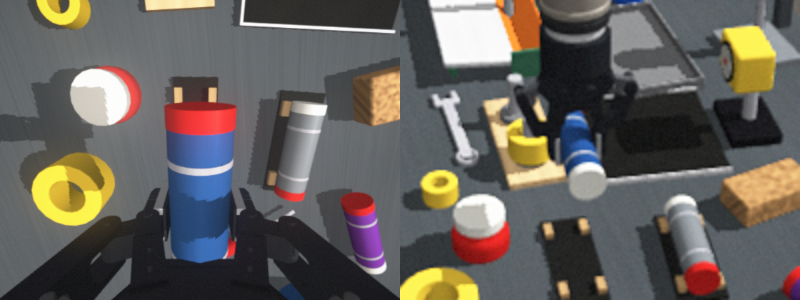

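```bash
python3 -m handwheel '[{"offset":[0,0,0],"dr":[0,0,8.4],"fingers":1},{"offset":[0,0,0],"dr":[0,0,8.4],"fingers":1},{"offset":[0,0,0],"dr":[0,0,8.4],"fingers":1},{"offset":[0,0,0],"dr":[0,0,8.4],"fingers":1},{"offset":[0,0,0],"dr":[0,0,8.4],"fingers":1}]' 80| tail -2
python3 -m handwheel '[{"offset":[0,0,0],"dr":[0,0,8.4],"fingers":1},{"offset":[0,0,0],"dr":[0,0,8.4],"fingers":1},{"offset":[0,0,0],"dr":[0,0,8.4],"fingers":1},{"offset":[0,0,0],"dr":[0,0,8.4],"fingers":1},{"offset":[0,0,0],"dr":[0,0,8.4],"fingers":1}]' 80| tail -2
python3 -m handwheel '[{"offset":[0,0,0],"dr":[0,0,8.3],"fingers":1},{"offset":[0.018,-0.039,0],"dr":[0,0,0],"fingers":1},{"offset":[0.018,-0.039,0],"dr":[0,0,0],"fingers":1},{"offset":[0.018,-0.039,0],"dr":[0,0,0],"fingers":1},{"offset":[0.018,-0.039,0],"dr":[0,0,0],"fingers":1}]' 80| tail -2
python3 -m handwheel '[{"offset":[0.018,-0.039,0.01],"dr":[0,0,0],"fingers":1},{"offset":[0.018,-0.039,0.018],"dr":[0,0,0],"fingers":1},{"offset":[0,0,0.03],"dr":[0,0,0],"fingers":1},{"offset":[0,0,0],"dr":[0,0,0],"fingers":1},{"offset":[0,0,0],"dr":[0,0,0],"fingers":1}]' 80| tail -6
cat >> h.py <<'E'
def lamp(d,z,psi):
    u=np.array([np.cos(np.radians(-8.9)),np.sin(np.radians(-8.9)),0])
    go(np.array([731.5,-120,z])-u*d,psi)
E
python3 -c "
from h import *
f=grab_frame('wrist');s=grab_frame('side');t=grab_frame('top');
cv2.imwrite('pics/w7.png',np.vstack([np.hstack([cv2.resize(f,(400,300)),cv2.resize(s[150:300,200:400],(400,300))]),np.hstack([cv2.resize(t[100:220,260:420],(400,300)),cv2.resize(s[180:255,320:420],(400,300))])]))
lamp(115,60,-98.9)"
```

```text
finger_gap: 37.9
gripper_force: 82.6
finger_gap: 38.1
gripper_force: 82.5
finger_gap: 37.8
gripper_force: 82.7
clock: 12.8
tcp_pos: [592.0, -99.9, 58.3]
eef_rot: [0.997, -0.078, -0.002, 0.0]
force: [0.3, -0.6, -4.0]
finger_gap: 38.2
gripper_force: 58.4
now [ 594.2 -101.1   61.3] psi -99.1 gap 38.3 t 12.95
 shift(now-tool) [0.0236, -0.0026, 0.0013]  dr [0.0, -0.1, -0.2] rows>= 0.5
```

View pics/w7.png

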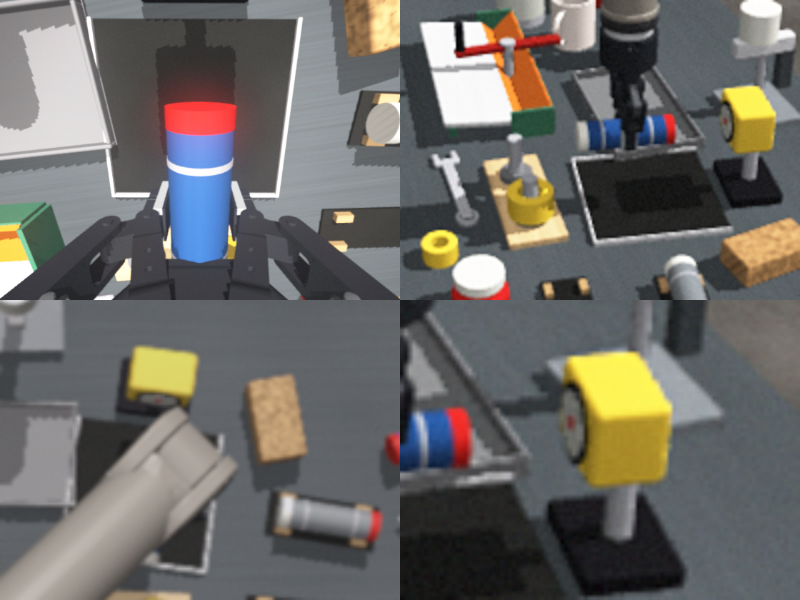

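```bash
python3 -c "
from h import *
print(tri('top',(323.2,139),'side',(362.7,210.5)))
print('side pred of model disc',w2p('side',(731.5,-120,115)),'top',w2p('top',(731.5,-120,115)))
s,R,ps=pose();print(s['gripper_force'],s['finger_gap'],s['tcp_pos'])
u=np.array([np.cos(np.radians(-8.9)),np.sin(np.radians(-8.9)),0])
p=s['tcp_pos']+[0,0,54];print(w2p('side',p+65*u),w2p('side',p-65*u))
g=grab_frame('side')
for r in regions_of('side','blue_strut_mid')[:2]:
  m=r['mask'].astype(np.uint8);print(r['p'],cv2.minAreaRect(cv2.findNonZero(m)),np.argwhere(m)[:,::-1].min(0),np.argwhere(m)[:,::-1].max(0))
"
```

```text
[ 734.31626777 -118.11400862  117.03687864]
side pred of model disc [361.961324   211.65704491] top [323.77706676 139.95749135]
84.51492547988892 38.31668408922908 [ 594.15612386 -101.10123195   61.30811632]
[336.07803729 214.50536915] [289.09764654 218.89767802]
0.73 ((313.098876953125, 215.53822326660156), (15.406478881835938, 50.059207916259766), 84.5596694946289) [288 206] [338 225]
```

```bash
python3 -m handwheel '[{"offset":[0.012,-0.001,0],"dr":[0,0,0],"fingers":1},{"offset":[0.013,-0.0015,0.001],"dr":[0,0,0],"fingers":1},{"offset":[0,0,0],"dr":[0,0,0],"fingers":1},{"offset":[0,0,0],"dr":[0,0,0],"fingers":1},{"offset":[0,0,0],"dr":[0,0,0],"fingers":1}]' 80| tail -6
python3 -m handwheel '[{"offset":[0,0,0],"dr":[0,0,0],"fingers":1},{"offset":[0,0,0],"dr":[0,0,0],"fingers":1},{"offset":[0,0,0],"dr":[0,0,0],"fingers":1},{"offset":[0,0,0],"dr":[0,0,0],"fingers":1},{"offset":[0,0,0],"dr":[0,0,0],"fingers":1}]' 80| tail -6
python3 -m handwheel '[{"offset":[0,0,0],"dr":[0,0,0],"fingers":1},{"offset":[0,0,0],"dr":[0,0,0],"fingers":1},{"offset":[0,0,0],"dr":[0,0,0],"fingers":1},{"offset":[0,0,0],"dr":[0,0,0],"fingers":1},{"offset":[0,0,0],"dr":[0,0,0],"fingers":1}]' 80| tail -6
python3 -c "
from h import *
lamp(115,60,-98.9);lamp(70,60,-8.9)
grab_frame('side')
for r in regions_of('side','blue_strut_mid')[:1]:
  m=r['mask'].astype(np.uint8);print(r['p'],cv2.minAreaRect(cv2.findNonZero(m)))
"
```

```text
clock: 13.55
tcp_pos: [618.9, -101.0, 59.4]
eef_rot: [0.997, -0.078, -0.0, -0.0]
force: [-0.6, -0.2, -4.9]
finger_gap: 37.9
gripper_force: 83.4
clock: 14.05
tcp_pos: [619.3, -100.7, 59.3]
eef_rot: [0.997, -0.078, 0.0, -0.0]
force: [-0.6, -0.3, -3.4]
finger_gap: 37.8
gripper_force: 83.4
clock: 14.55
tcp_pos: [619.4, -100.7, 59.3]
eef_rot: [0.997, -0.078, 0.0, -0.0]
force: [-0.1, 0.1, -4.6]
finger_gap: 37.7
gripper_force: 83.4
now [ 619.4 -100.7   59.3] psi -98.9 gap 37.7 t 14.55
 shift(now-tool) [-0.0012, 0.0017, -0.0007]  dr [-0.0, -0.0, 0.0] rows>= 0.0
now [ 619.4 -100.7   59.3] psi -98.9 gap 37.7 t 14.55
 shift(now-tool) [0.0438, 0.0017, -0.0007]  dr [-0.0, -0.0, -90.0] rows>= 10.5
0.66 ((321.5821838378906, 214.2808074951172), (14.080102920532227, 49.254188537597656), 83.9909896850586)
```

```bash
python3 -m handwheel '[{"offset":[0,0,0],"dr":[0,0,-8.2],"fingers":1},{"offset":[0,0,0],"dr":[0,0,-8.2],"fingers":1},{"offset":[0,0,0],"dr":[0,0,-8.2],"fingers":1},{"offset":[0,0,0],"dr":[0,0,-8.2],"fingers":1},{"offset":[0,0,0],"dr":[0,0,-8.2],"fingers":1}]' 80| tail -1
python3 -m handwheel '[{"offset":[0,0,0],"dr":[0,0,-8.2],"fingers":1},{"offset":[0,0,0],"dr":[0,0,-8.2],"fingers":1},{"offset":[0,0,0],"dr":[0,0,-8.2],"fingers":1},{"offset":[0,0,0],"dr":[0,0,-8.2],"fingers":1},{"offset":[0,0,0],"dr":[0,0,-8.2],"fingers":1}]' 80| tail -1
python3 -m handwheel '[{"offset":[0,0,0],"dr":[0,0,-8],"fingers":1},{"offset":[-0.001,0.022,0],"dr":[0,0,0],"fingers":1},{"offset":[-0.001,0.022,0],"dr":[0,0,0],"fingers":1},{"offset":[0,0,0],"dr":[0,0,0],"fingers":1},{"offset":[0,0,0],"dr":[0,0,0],"fingers":1}]' 80| tail -1
python3 -c "
from h import *
lamp(70,60,-8.9)"
python3 -m handwheel '[{"offset":[0,0,0],"dr":[0,0,0],"fingers":1},{"offset":[0,0,0],"dr":[0,0,0],"fingers":1},{"offset":[0,0,0],"dr":[0,0,0],"fingers":1},{"offset":[0,0,0],"dr":[0,0,0],"fingers":1},{"offset":[0,0,0],"dr":[0,0,0],"fingers":1}]' 80| tail -6
python3 -m handwheel '[{"offset":[0,0,0],"dr":[0,0,0],"fingers":1},{"offset":[0,0,0],"dr":[0,0,0],"fingers":1},{"offset":[0,0,0],"dr":[0,0,0],"fingers":1},{"offset":[0,0,0],"dr":[0,0,0],"fingers":1},{"offset":[0,0,0],"dr":[0,0,0],"fingers":1}]' 80| tail -6
python3 -m handwheel '[{"offset":[0,0,0],"dr":[0,0,0],"fingers":1},{"offset":[0,0,0],"dr":[0,0,0],"fingers":1},{"offset":[0,0,0],"dr":[0,0,0],"fingers":1}]' 80| tail -1
python3 -c "
from h import *
lamp(70,60,-8.9);lamp(115,60,81.1)
f=grab_frame('wrist');t=grab_frame('side')
cv2.imwrite('pics/w8.png',np.hstack([cv2.resize(f,(400,300)),cv2.resize(t[150:300,200:400],(400,300))]))
"
```

```text
gripper_force: 83.7
gripper_force: 83.9
gripper_force: 83.7
now [ 662.  -110.1   59. ] psi -8.9 gap 37.7 t 16.15
 shift(now-tool) [0.001, 0.0002, -0.001]  dr [-0.1, 0.0, -0.0] rows>= 0.0
clock: 16.65
tcp_pos: [662.4, -109.4, 59.4]
eef_rot: [0.76, 0.65, 0.0, -0.0]
force: [-0.0, -0.7, -3.8]
finger_gap: 38.0
gripper_force: 83.7
clock: 17.15
tcp_pos: [662.6, -109.5, 59.3]
eef_rot: [0.76, 0.65, 0.0, -0.0]
force: [-0.7, -0.1, -4.7]
finger_gap: 37.7
gripper_force: 83.7
gripper_force: 83.7
now [ 662.5 -109.5   59.3] psi -8.9 gap 37.5 t 17.45
 shift(now-tool) [0.0003, -0.0002, -0.0007]  dr [0.0, -0.0, 0.0] rows>= 0.0
now [ 662.5 -109.5   59.3] psi -8.9 gap 37.5 t 17.45
 shift(now-tool) [0.0003, -0.0452, -0.0007]  dr [0.0, -0.0, -90.0] rows>= 10.5
```

View pics/w8.png

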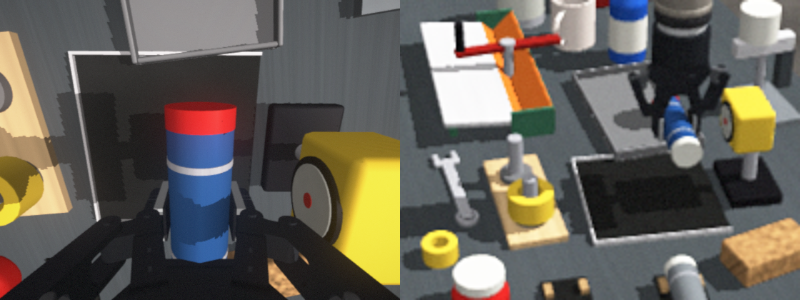

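```bash
python3 -c "
from h import *
print(p2w('wrist',(431,280),115))"
python3 -m handwheel '[{"offset":[0,-0.022,0],"dr":[0,0,0],"fingers":1},{"offset":[0,-0.023,0],"dr":[0,0,0],"fingers":1},{"offset":[0,0,0],"dr":[0,0,-8.2],"fingers":1},{"offset":[0,0,0],"dr":[0,0,-8.2],"fingers":1},{"offset":[0,0,0],"dr":[0,0,-8.2],"fingers":1}]' 80| tail -1
python3 -m handwheel '[{"offset":[0,0,0],"dr":[0,0,-8.2],"fingers":1},{"offset":[0,0,0],"dr":[0,0,-8.2],"fingers":1},{"offset":[0,0,0],"dr":[0,0,-8.2],"fingers":1},{"offset":[0,0,0],"dr":[0,0,-8.2],"fingers":1},{"offset":[0,0,0],"dr":[0,0,-8.2],"fingers":1}]' 80| tail -1
python3 -m handwheel '[{"offset":[0,0,0],"dr":[0,0,-8.2],"fingers":1},{"offset":[0,0,0],"dr":[0,0,-8.2],"fingers":1},{"offset":[0,0,0],"dr":[0,0,-8],"fingers":1},{"offset":[0,0,0],"dr":[0,0,0],"fingers":1},{"offset":[0,0,0],"dr":[0,0,0],"fingers":1}]' 80| tail -1
python3 -c "
from h import *
lamp(115,60,81.1)"
python3 -m handwheel '[{"offset":[0,0,0],"dr":[0,0,0],"fingers":1},{"offset":[0,0,0],"dr":[0,0,0],"fingers":1},{"offset":[0,0,0],"dr":[0,0,0],"fingers":1},{"offset":[0,0,0],"dr":[0,0,0],"fingers":1},{"offset":[0,0,0],"dr":[0,0,0],"fingers":1}]' 80| tail -6
python3 -m handwheel '[{"offset":[0,0,0],"dr":[0,0,0],"fingers":1},{"offset":[0,0,0],"dr":[0,0,0],"fingers":1},{"offset":[0,0,0],"dr":[0,0,0],"fingers":1},{"offset":[0,0,0],"dr":[0,0,0],"fingers":1},{"offset":[0,0,0],"dr":[0,0,0],"fingers":1}]' 80| tail -1
python3 -m handwheel '[{"offset":[0,0,0],"dr":[0,0,0],"fingers":1},{"offset":[0,0,0],"dr":[0,0,0],"fingers":1},{"offset":[0,0,0],"dr":[0,0,0],"fingers":1}]' 80| tail -1
cat >> h.py <<'E'
VY=-4.5;V=np.array([523,274,0.])
def cr(x,y,z,psi=VY):
    c,s=np.cos(np.radians(VY)),np.sin(np.radians(VY));p=V+[c*x-s*y,s*x+c*y,z];print("cradle target",p.round(1));go(p,psi)
E
python3 -c "
from h import *
lamp(115,60,81.1)
grab_frame('side')
for r in regions_of('side','blue_strut_mid')[:1]:
  m=r['mask'].astype(np.uint8);print(r['p'],cv2.minAreaRect(cv2.findNonZero(m)))
cr(-80,-97,100)
"
```

```text
[ 733.70860583 -116.39861947  115.        ]
gripper_force: 83.7
gripper_force: 83.8
gripper_force: 83.7
now [ 618.  -103.    59.4] psi 80.9 gap 37.6 t 19.05
 shift(now-tool) [0.0002, 0.0007, -0.0006]  dr [0.0, 0.0, -0.2] rows>= 0.0
clock: 19.55
tcp_pos: [618.1, -102.5, 59.3]
eef_rot: [0.078, 0.997, 0.0, 0.0]
force: [0.1, -1.0, -4.0]
finger_gap: 38.0
gripper_force: 83.7
gripper_force: 83.7
gripper_force: 83.7
now [ 618.  -102.5   59.3] psi 81.1 gap 37.3 t 20.35
 shift(now-tool) [0.0002, 0.0003, -0.0007]  dr [0.0, 0.0, 0.0] rows>= 0.0
0.91 ((322.4034729003906, 214.8413848876953), (15.363415718078613, 49.66120147705078), 85.2363510131836)
cradle target [435.6 183.6 100. ]
now [ 618.1 -102.5   59.3] psi 81.1 gap 37.6 t 20.45
 shift(now-tool) [0.2245, 0.2545, -0.0407]  dr [0.0, -0.0, 85.6] rows>= 10.0
```

```bash
python3 -m handwheel '[{"offset":[0,0,-0.02],"dr":[0,0,8.5],"fingers":1},{"offset":[0,0,-0.02],"dr":[0,0,8.5],"fingers":1},{"offset":[0,0,0],"dr":[0,0,8.5],"fingers":1},{"offset":[0,0,0],"dr":[0,0,8.5],"fingers":1},{"offset":[0,0,0],"dr":[0,0,8.5],"fingers":1}]' 80| tail -1
python3 -m handwheel '[{"offset":[0,0,0],"dr":[0,0,8.5],"fingers":1},{"offset":[0,0,0],"dr":[0,0,8.5],"fingers":1},{"offset":[0,0,0],"dr":[0,0,8.5],"fingers":1},{"offset":[0,0,0],"dr":[0,0,8.5],"fingers":1},{"offset":[0,0,0],"dr":[0,0,8.5],"fingers":1}]' 80| tail -1
python3 -m handwheel '[{"offset":[0.025,-0.025,0],"dr":[0,0,0.6],"fingers":1},{"offset":[0.03,-0.03,0],"dr":[0,0,0],"fingers":1},{"offset":[0.03,-0.03,0],"dr":[0,0,0],"fingers":1},{"offset":[0.03,-0.03,0],"dr":[0,0,0],"fingers":1},{"offset":[0.03,-0.03,0],"dr":[0,0,0],"fingers":1}]' 80| tail -1
python3 -m handwheel '[{"offset":[0.03,-0.02,0],"dr":[0,0,0],"fingers":1},{"offset":[0.03,-0.02,0],"dr":[0,0,0],"fingers":1},{"offset":[0.03,-0.02,0],"dr":[0,0,0],"fingers":1},{"offset":[0.036,0,0],"dr":[0,0,0],"fingers":1},{"offset":[0,0,0],"dr":[0,0,0],"fingers":1}]' 80| tail -1
python3 -c "
from h import *
f=grab_frame('wrist');t=grab_frame('top')
cv2.imwrite('pics/w9.png',np.hstack([cv2.resize(f,(400,300)),cv2.resize(t[170:270,130:270],(400,300))]))
cr(-80,-97,100)
for p in((-129,-173,41.5),(-129,173,41.5),(-20,0,30),(0,0,80),(-80,0,120),(-80,-97,41)):
  c,s=np.cos(np.radians(VY)),np.sin(np.radians(VY));P=V+[c*p[0]-s*p[1],s*p[0]+c*p[1],p[2]];print(p,(w2p('wrist',P)/1.4).round(),((w2p('top',P)-[130,170])*[400/140,3]+[400,0]).round())
"
```

```text
gripper_force: 83.7
gripper_force: 83.5
gripper_force: 83.8
gripper_force: 83.6
cradle target [435.6 183.6 100. ]
now [434.8 184.4  99.6] psi -4.3 gap 37.6 t 22.55
 shift(now-tool) [-0.0007, 0.0009, -0.0004]  dr [0.0, -0.0, 0.2] rows>= 0.0
(-129, -173, 41.5) [161. 207.] [756. 246.]
(-129, 173, 41.5) [ 136. -183.] [457. 229.]
(-20, 0, 30) [256.  61.] [614. 139.]
(0, 0, 80) [294.  57.] [607. 118.]
(-80, 0, 120) [200.  52.] [596. 192.]
(-80, -97, 41) [200. 150.] [693. 197.]
```

View pics/w9.png

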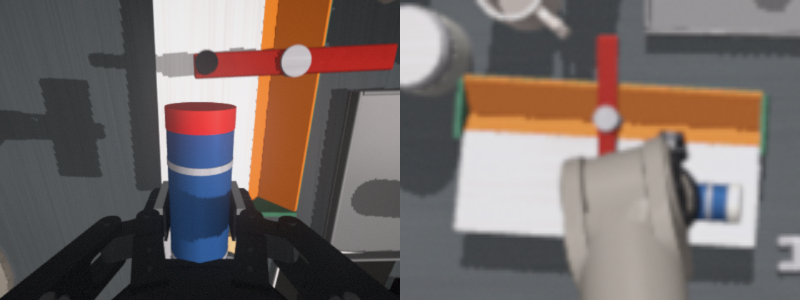

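```bash
python3 -m handwheel '[{"offset":[-0.002,0.001,0.04],"dr":[0,0,0],"fingers":1},{"offset":[0,0,0.03],"dr":[0,0,0],"fingers":1},{"offset":[0,0,0.018],"dr":[0,0,0],"fingers":1},{"offset":[0,0,0.005],"dr":[0,0,0],"fingers":1},{"offset":[0,0,0],"dr":[0,0,0],"fingers":1}]' 80| tail -6
python3 -m handwheel '[{"offset":[0,0,0.002],"dr":[0,0,0],"fingers":1},{"offset":[0,0,0.002],"dr":[0,0,0],"fingers":1},{"offset":[0,0,0],"dr":[0,0,0],"fingers":1}]' 80| tail -6
```

```text
clock: 23.05
tcp_pos: [435.7, 180.1, 6.3]
eef_rot: [0.735, 0.678, -0.0, 0.0]
force: [0.1, -0.3, -3.6]
finger_gap: 37.7
gripper_force: 83.6
clock: 23.35
tcp_pos: [435.9, 181.8, 2.9]
eef_rot: [0.734, 0.679, 0.001, -0.0]
force: [0.0, 0.4, -4.0]
finger_gap: 37.8
gripper_force: 83.6
```

```bash
python3 -m handwheel '[{"offset":[0,0,0.0015],"dr":[0,0,0],"fingers":1},{"offset":[0,0,0],"dr":[0,0,0],"fingers":0.4},{"offset":[0,0,0],"dr":[0,0,0],"fingers":0.2},{"offset":[0,0,0],"dr":[0,0,0],"fingers":0},{"offset":[0,0,0],"dr":[0,0,0],"fingers":0}]' 80| tail -6
python3 -m handwheel '[{"offset":[0,0,-0.006],"dr":[0,0,0],"fingers":0},{"offset":[0,0,-0.01],"dr":[0,0,0],"fingers":0},{"offset":[0,0,-0.02],"dr":[0,0,0],"fingers":0},{"offset":[0,0,-0.03],"dr":[0,0,0],"fingers":0},{"offset":[0,0,-0.04],"dr":[0,0,0],"fingers":0}]' 80| tail -6
python3 -m handwheel '[{"offset":[0,0,-0.03],"dr":[0,0,0],"fingers":0},{"offset":[0,0,0],"dr":[0,0,0],"fingers":0},{"offset":[0,0,0],"dr":[0,0,0],"fingers":0},{"offset":[0,0,0],"dr":[0,0,0],"fingers":0},{"offset":[0,0,0],"dr":[0,0,0],"fingers":0}]' 80| tail -6
python3 -c "
from h import *
f=grab_frame('wrist');t=grab_frame('side')
cv2.imwrite('pics/w10.png',np.hstack([cv2.resize(f,(400,300)),cv2.resize(t[130:230,190:290],(400,300))]))
strut('blue',38)
c,s=np.cos(np.radians(VY)),np.sin(np.radians(VY))
print('want',V+[s*97,-c*97,38])
strut('grey',24,'top')
go((585.6,-348,100),-10.2)
"
```

```text
clock: 23.85
tcp_pos: [436.2, 181.6, 1.1]
eef_rot: [0.734, 0.679, 0.001, 0.0]
force: [0.0, 0.3, -0.6]
finger_gap: 85.8
gripper_force: 0.0
clock: 24.35
tcp_pos: [434.3, 180.5, 107.5]
eef_rot: [0.735, 0.679, -0.002, -0.0]
force: [1.0, 1.6, 0.7]
finger_gap: 85.0
gripper_force: 0.0
clock: 24.85
tcp_pos: [434.6, 180.9, 135.8]
eef_rot: [0.734, 0.679, -0.001, -0.0]
force: [0.3, -0.4, -0.2]
finger_gap: 85.8
gripper_force: 0.0
blue 0.98 px 368 195 red [376.35724744 131.99414348] mid [518.9 169.8  38. ] len 142.8 redang 85.8
want [515.38946771 177.29901863  38.        ]
grey 0.88 px 435 154 red [417.87301587 159.31746032] mid [ 694.1 -502.6   24. ] len 146.2 redang 106.5
grey 0.72 px 391 187 red [409.58064516 189.83870968] mid [ 585.2 -350.6   24. ] len 137.1 redang -99.1
now [435.4 181.1 136.5] psi -4.5 gap 85.2 t 25.15
 shift(now-tool) [-0.5157, 0.1914, 0.0368]  dr [-0.0, 0.0, 5.7] rows>= 11.0
```

View pics/w10.png

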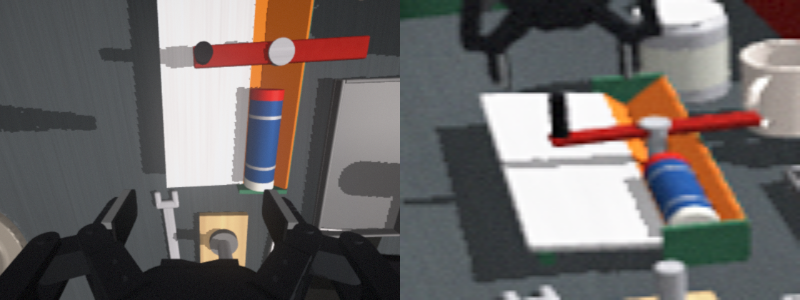

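```bash
python3 -m handwheel '[{"offset":[-0.043,0.016,0],"dr":[0,0,0],"fingers":0},{"offset":[-0.043,0.016,0],"dr":[0,0,0],"fingers":0},{"offset":[-0.043,0.016,0],"dr":[0,0,0],"fingers":0},{"offset":[-0.043,0.016,0],"dr":[0,0,0],"fingers":0},{"offset":[-0.043,0.016,0],"dr":[0,0,0],"fingers":0}]' 80| tail -1
python3 -m handwheel '[{"offset":[-0.043,0.016,0],"dr":[0,0,0],"fingers":0},{"offset":[-0.043,0.016,0],"dr":[0,0,0],"fingers":0},{"offset":[-0.043,0.016,0],"dr":[0,0,0],"fingers":0},{"offset":[-0.043,0.016,0],"dr":[0,0,0],"fingers":0},{"offset":[-0.043,0.016,0],"dr":[0,0,0],"fingers":0}]' 80| tail -1
python3 -m handwheel '[{"offset":[-0.043,0.016,0],"dr":[0,0,0],"fingers":0},{"offset":[-0.02,0.01,0.02],"dr":[0,0,5.7],"fingers":0.25},{"offset":[0,0,0.02],"dr":[0,0,0],"fingers":0.25},{"offset":[0,0,0],"dr":[0,0,0],"fingers":0.25},{"offset":[0,0,0],"dr":[0,0,0],"fingers":0.25}]' 80| tail -1
python3 -c "
from h import *
f=strut('grey',28);cv2.imwrite('pics/w11.png',f)
go((586,-348,-31),-10)
c=np.array(camera_info('wrist')['tvec']);K,R,t=cam('wrist');print(-R.T@t)"
```

```text
gripper_force: 0.0
gripper_force: 0.0
gripper_force: 0.0
grey 0.97 px 418 345 red [406.06122449 297.05180534] mid [ 696.3 -501.5   28. ] len 167.9 redang 99.0
grey 0.92 px 290 229 red [288.05720824 297.70480549] mid [ 587.7 -353.2   28. ] len 145.4 redang -100.6
now [ 583.1 -324.3   97.9] psi -10.1 gap 64.3 t 26.75
 shift(now-tool) [-0.0228, 0.0068, 0.1289]  dr [0.1, 0.0, -0.1] rows>= 2.6
[ 598.04753318 -244.98604846  277.87614796]
```

View pics/w11.png

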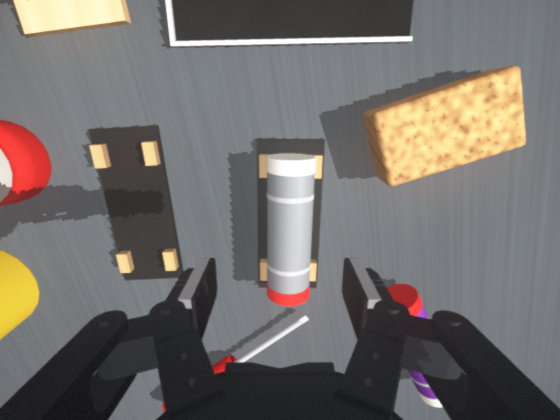

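```bash
python3 -m handwheel '[{"offset":[-0.024,0.008,0],"dr":[0,0,0],"fingers":0.25},{"offset":[0,0,0.04],"dr":[0,0,0],"fingers":0.25},{"offset":[0,0,0.04],"dr":[0,0,0],"fingers":0.25},{"offset":[0,0,0.03],"dr":[0,0,0],"fingers":0.25},{"offset":[0,0,0],"dr":[0,0,0],"fingers":0.25}]' 80| tail -6
python3 -c "
from h import *
go((586.7,-349.5,-31),-10.2)"
```

```text
clock: 27.25
tcp_pos: [584.0, -346.5, -16.6]
eef_rot: [0.767, 0.642, -0.001, -0.003]
force: [-0.5, 0.4, 0.1]
finger_gap: 64.1
gripper_force: 0.0
now [ 584.  -346.5  -16.6] psi -10.1 gap 64.1 t 27.25
 shift(now-tool) [-0.0026, 0.0032, 0.0144]  dr [-0.4, -0.2, 0.1] rows>= 0.3
```

```bash
python3 -m handwheel '[{"offset":[-0.0015,0.001,0.008],"dr":[0,0,0],"fingers":0.25},{"offset":[0,0,0.006],"dr":[0,0,0],"fingers":0.25},{"offset":[0,0,0],"dr":[0,0,0],"fingers":0.25},{"offset":[0,0,0],"dr":[0,0,0],"fingers":0.25}]' 80| tail -6
python3 -m handwheel '[{"offset":[0,0,0],"dr":[0,0,0],"fingers":1},{"offset":[0,0,0],"dr":[0,0,0],"fingers":1},{"offset":[0,0,0],"dr":[0,0,0],"fingers":1},{"offset":[0,0,0],"dr":[0,0,0],"fingers":1},{"offset":[0,0,0],"dr":[0,0,0],"fingers":1}]' 80| tail -6
python3 -m handwheel '[{"offset":[0,0,-0.03],"dr":[0,0,0],"fingers":1},{"offset":[0,0,-0.04],"dr":[0,0,0],"fingers":1},{"offset":[0,0,-0.04],"dr":[0,0,0],"fingers":1},{"offset":[0,0,-0.04],"dr":[0,0,0],"fingers":1},{"offset":[0,0,0],"dr":[0,0,0],"fingers":1}]' 80| tail -6
sed -i 's/731.5,-120,z/733,-118.5,z/' h.py
python3 -c "
from h import *
lamp(117,60,81.1)"
```

```text
clock: 27.65
tcp_pos: [587.4, -351.8, -26.0]
eef_rot: [0.767, 0.642, 0.0, 0.001]
force: [-0.3, -0.7, 0.7]
finger_gap: 64.3
gripper_force: 0.0
clock: 28.15
tcp_pos: [587.0, -351.6, -26.1]
eef_rot: [0.767, 0.641, 0.0, 0.0]
force: [-0.5, 1.5, 5.3]
finger_gap: 38.0
gripper_force: 80.0
clock: 28.65
tcp_pos: [589.3, -354.5, 128.8]
eef_rot: [0.767, 0.641, 0.002, 0.005]
force: [0.2, -0.8, -2.3]
finger_gap: 37.9
gripper_force: 81.7
now [ 589.3 -354.5  128.8] psi -10.2 gap 37.9 t 28.65
 shift(now-tool) [0.2553, -0.018, 0.0676]  dr [0.2, 0.6, -91.3] rows>= 10.6
```

```bash
python3 -m handwheel '[{"offset":[0,0,0],"dr":[0,0,-8.3],"fingers":1},{"offset":[0,0,0],"dr":[0,0,-8.3],"fingers":1},{"offset":[0,0,0],"dr":[0,0,-8.3],"fingers":1},{"offset":[0,0,0],"dr":[0,0,-8.3],"fingers":1},{"offset":[0,0,0],"dr":[0,0,-8.3],"fingers":1}]' 80| tail -1
python3 -m handwheel '[{"offset":[0,0,0],"dr":[0,0,-8.3],"fingers":1},{"offset":[0,0,0],"dr":[0,0,-8.3],"fingers":1},{"offset":[0,0,0],"dr":[0,0,-8.3],"fingers":1},{"offset":[0,0,0],"dr":[0,0,-8.3],"fingers":1},{"offset":[0,0,0],"dr":[0,0,-8.3],"fingers":1}]' 80| tail -1
python3 -m handwheel '[{"offset":[0,0.03,0],"dr":[0,0,-8.3],"fingers":1},{"offset":[0.002,0.045,0],"dr":[0,0,0],"fingers":1},{"offset":[0.002,0.045,0],"dr":[0,0,0],"fingers":1},{"offset":[0.002,0.045,0],"dr":[0,0,0],"fingers":1},{"offset":[0.002,0.045,0],"dr":[0,0,0],"fingers":1}]' 80| tail -1
python3 -m handwheel '[{"offset":[0.002,0.04,0],"dr":[0,0,0],"fingers":1},{"offset":[0,0,0.03],"dr":[0,0,0],"fingers":1},{"offset":[0,0,0.025],"dr":[0,0,0],"fingers":1},{"offset":[0,0,0],"dr":[0,0,0],"fingers":1},{"offset":[0,0,0],"dr":[0,0,0],"fingers":1}]' 80| tail -1
cat >> h.py <<'E'
def chk(col,dz,sgn):
    "compare side mask of held strut with model; sgn: +1 along tool x"
    s,R,ps=pose();grab_frame('side');p=s['tcp_pos']+[0,0,dz];x=R.as_matrix()[:,0]*65;a,b=w2p('side',p+x),w2p('side',p-x)
    print('model',((a+b)/2).round(1),'slope',np.degrees(np.arctan2((a-b)[1],(a-b)[0])).round(1),"gf",s['gripper_force'].round(1),s['finger_gap'].round(1))
    for r in regions_of('side',col+'_strut_mid')[:3]:
        e=cv2.minAreaRect(cv2.findNonZero(r['mask'].astype(np.uint8)));print(round(r['p'],2),np.round(e[0],1),np.round(e[1],1),round(e[2],1))
E
python3 -c "
from h import *
lamp(117,65,81.1);chk('grey',50,1)"
```

```text
gripper_force: 81.8
gripper_force: 81.8
gripper_force: 81.4
gripper_force: 81.2
now [ 618.6 -104.    66.7] psi 81.1 gap 37.8 t 30.65
 shift(now-tool) [0.0017, 0.0034, 0.0017]  dr [-0.0, -0.1, -0.0] rows>= 0.1Traceback (most recent call last):
  File "<string>", line 3, in <module>
    lamp(117,65,81.1);chk('grey',50,1)
                      ~~~^^^^^^^^^^^^^
  File "h.py", line 49, in chk
    print('model',((a+b)/2).round(1),'slope',np.degrees(np.arctan2((a-b)[1],(a-b)[0])).round(1),"gf",s['gripper_force'].round(1),s['finger_gap'].round(1))
                                                                                                     ^^^^^^^^^^^^^^^^^^^^^^^^
AttributeError: 'float' object has no attribute 'round'
```

```bash
sed -i "s/s\['gripper_force'\].round(1),s\['finger_gap'\].round(1)/s['gripper_force'],s['finger_gap']/" h.py
python3 -m handwheel '[{"offset":[0.001,0.0035,0.0015],"dr":[0,0,0],"fingers":1},{"offset":[0,0,0],"dr":[0,0,0],"fingers":1},{"offset":[0,0,0],"dr":[0,0,0],"fingers":1},{"offset":[0,0,0],"dr":[0,0,0],"fingers":1}]' 80| tail -1
python3 -c "
from h import *
lamp(117,65,81.1);chk('grey',50,1)"
```

```text
gripper_force: 81.3
now [ 619.5 -100.3   66.8] psi 81.1 gap 37.5 t 31.1
 shift(now-tool) [0.0021, -0.0004, 0.0018]  dr [0.0, 0.1, 0.0] rows>= 0.1
model [321.2 214.5] slope 174.6 gf 81.26895189285278 37.530974362054046
0.97 [321.5 213.6] [15.9 50. ] 85.1
0.62 [404.3 324.8] [25.9 17.8] 37.9
```

```bash
python3 -m handwheel '[{"offset":[0,0,0.0015],"dr":[0,0,0],"fingers":1},{"offset":[0,0,0],"dr":[0,0,0],"fingers":1},{"offset":[0,0,0],"dr":[0,0,0],"fingers":1},{"offset":[0,0,0],"dr":[0,0,0],"fingers":1},{"offset":[0,0,0],"dr":[0,0,0],"fingers":1}]' 80| tail -6
python3 -m handwheel '[{"offset":[0,0,0],"dr":[0,0,0],"fingers":1},{"offset":[0,0,0],"dr":[0,0,0],"fingers":1},{"offset":[0,0,0],"dr":[0,0,0],"fingers":1},{"offset":[0,0,0],"dr":[0,0,0],"fingers":1},{"offset":[0,0,0],"dr":[0,0,0],"fingers":1}]' 80| tail -6
python3 -m handwheel '[{"offset":[0,0,0],"dr":[0,0,0],"fingers":1},{"offset":[0,0,0],"dr":[0,0,0],"fingers":1},{"offset":[0,0,0],"dr":[0,0,0],"fingers":1},{"offset":[0,0,0],"dr":[0,0,0],"fingers":1},{"offset":[0,0,0],"dr":[0,0,0],"fingers":1}]' 80| tail -1
python3 -c "
from h import *
chk('grey',50,1)"
python3 -m handwheel '[{"offset":[0,0,0],"dr":[0,0,8.2],"fingers":1},{"offset":[0,0,0],"dr":[0,0,8.2],"fingers":1},{"offset":[0,0,0],"dr":[0,0,8.2],"fingers":1},{"offset":[0,0,0],"dr":[0,0,8.2],"fingers":1},{"offset":[0,0,0],"dr":[0,0,8.2],"fingers":1}]' 80| tail -1
python3 -m handwheel '[{"offset":[0,0,0],"dr":[0,0,8.2],"fingers":1},{"offset":[0,0,0],"dr":[0,0,8.2],"fingers":1},{"offset":[0,0,0],"dr":[0,0,8.2],"fingers":1},{"offset":[0,0,0],"dr":[0,0,8.2],"fingers":1},{"offset":[0,0,0],"dr":[0,0,8.2],"fingers":1}]' 80| tail -1
python3 -m handwheel '[{"offset":[0,0,0],"dr":[0,0,8],"fingers":1},{"offset":[0,0.022,0],"dr":[0,0,0],"fingers":1},{"offset":[0,0.021,0],"dr":[0,0,0],"fingers":1},{"offset":[0,0,0],"dr":[0,0,0],"fingers":1},{"offset":[0,0,0],"dr":[0,0,0],"fingers":1}]' 80| tail -1
python3 -c "
from h import *
lamp(72,65,-8.9);chk('grey',50,1)"
```

```text
clock: 31.7
tcp_pos: [619.2, -100.2, 64.8]
eef_rot: [0.078, 0.997, 0.0, 0.0]
force: [0.0, 0.3, -2.8]
finger_gap: 37.9
gripper_force: 81.3
clock: 32.2
tcp_pos: [619.2, -100.2, 64.8]
eef_rot: [0.078, 0.997, 0.0, 0.0]
force: [0.3, 0.4, -3.1]
finger_gap: 37.8
gripper_force: 81.3
gripper_force: 81.3
model [321.1 215.1] slope 174.7 gf 81.26861572265625 37.36298670155489
0.83 [403.8 324.7] [26.2 18. ] 40.2
0.61 [321.2 214. ] [14.4 49.4] 84.6
gripper_force: 81.2
gripper_force: 81.1
gripper_force: 81.5
now [ 661.4 -106.7   64.5] psi -8.9 gap 37.5 t 34.3
 shift(now-tool) [-0.0006, 0.0005, -0.0005]  dr [-0.1, 0.0, 0.0] rows>= 0.0
model [336.7 214.2] slope -114.4 gf 81.54912829399109 37.5438640274604
0.6 [338.  213.8] [35.3 14.6] 69.4
0.59 [404.2 324.5] [26.6 17.8] 36.9
0.29 [267.5 250. ] [22. 21.] 90.0
```

```bash
python3 -m handwheel '[{"offset":[0,0,0],"dr":[0,0,0],"fingers":1},{"offset":[0,0,0],"dr":[0,0,0],"fingers":1},{"offset":[0,0,0],"dr":[0,0,0],"fingers":1},{"offset":[0,0,0],"dr":[0,0,0],"fingers":1},{"offset":[0,0,0],"dr":[0,0,0],"fingers":1}]' 80| tail -1
python3 -m handwheel '[{"offset":[0,0,0],"dr":[0,0,0],"fingers":1},{"offset":[0,0,0],"dr":[0,0,0],"fingers":1},{"offset":[0,0,0],"dr":[0,0,0],"fingers":1},{"offset":[0,0,0],"dr":[0,0,0],"fingers":1},{"offset":[0,0,0],"dr":[0,0,0],"fingers":1}]' 80| tail -6
python3 -m handwheel '[{"offset":[0,0,0],"dr":[0,0,0],"fingers":1},{"offset":[0,0,0],"dr":[0,0,0],"fingers":1},{"offset":[0,0,0],"dr":[0,0,0],"fingers":1}]' 80| tail -1
python3 -m handwheel '[{"offset":[0,-0.022,0],"dr":[0,0,0],"fingers":1},{"offset":[0,-0.023,0],"dr":[0,0,0],"fingers":1},{"offset":[0,0,0],"dr":[0,0,8.2],"fingers":1},{"offset":[0,0,0],"dr":[0,0,8.2],"fingers":1},{"offset":[0,0,0],"dr":[0,0,8.2],"fingers":1}]' 80| tail -1
python3 -m handwheel '[{"offset":[0,0,0],"dr":[0,0,8.2],"fingers":1},{"offset":[0,0,0],"dr":[0,0,8.2],"fingers":1},{"offset":[0,0,0],"dr":[0,0,8.2],"fingers":1},{"offset":[0,0,0],"dr":[0,0,8.2],"fingers":1},{"offset":[0,0,0],"dr":[0,0,8.2],"fingers":1}]' 80| tail -1
python3 -m handwheel '[{"offset":[0,0,0],"dr":[0,0,8.2],"fingers":1},{"offset":[0,0,0],"dr":[0,0,8.2],"fingers":1},{"offset":[0,0,0],"dr":[0,0,8],"fingers":1},{"offset":[0,0,0],"dr":[0,0,0],"fingers":1},{"offset":[0,0,0],"dr":[0,0,0],"fingers":1}]' 80| tail -1
python3 -c "
from h import *
lamp(117,65,-98.9);chk('grey',50,1)"
python3 -m handwheel '[{"offset":[0,0,0],"dr":[0,0,0],"fingers":1},{"offset":[0,0,0],"dr":[0,0,0],"fingers":1},{"offset":[0,0,0],"dr":[0,0,0],"fingers":1},{"offset":[0,0,0],"dr":[0,0,0],"fingers":1},{"offset":[0,0,0],"dr":[0,0,0],"fingers":1}]' 80| tail -1
python3 -m handwheel '[{"offset":[0,0,0],"dr":[0,0,0],"fingers":1},{"offset":[0,0,0],"dr":[0,0,0],"fingers":1},{"offset":[0,0,0],"dr":[0,0,0],"fingers":1},{"offset":[0,0,0],"dr":[0,0,0],"fingers":1},{"offset":[0,0,0],"dr":[0,0,0],"fingers":1}]' 80| tail -6
python3 -m handwheel '[{"offset":[0,0,0],"dr":[0,0,0],"fingers":1},{"offset":[0,0,0],"dr":[0,0,0],"fingers":1},{"offset":[0,0,0],"dr":[0,0,0],"fingers":1}]' 80| tail -1
python3 -c "
from h import *
chk('grey',50,1);cr(-80,100,100)"
```

```text
gripper_force: 81.5
clock: 35.4
tcp_pos: [661.7, -106.8, 64.8]
eef_rot: [0.76, 0.65, 0.0, -0.0]
force: [0.0, -0.1, -2.5]
finger_gap: 37.4
gripper_force: 81.5
gripper_force: 81.5
gripper_force: 81.5
gripper_force: 81.4
gripper_force: 81.6
now [617.3 -99.7  64.7] psi -98.7 gap 37.6 t 37.2
 shift(now-tool) [0.0002, 0.0007, -0.0003]  dr [0.0, 0.0, 0.2] rows>= 0.0
model [320.4 215.2] slope -5.4 gf 81.60154581069946 37.62533685326182
0.91 [403.8 325.1] [26.  18.2] 39.3
0.74 [322.3 213.8] [14.7 49.3] 85.1
gripper_force: 81.6
clock: 38.3
tcp_pos: [617.2, -99.8, 64.8]
eef_rot: [0.997, -0.078, 0.0, -0.0]
force: [-0.5, 0.3, -2.9]
finger_gap: 37.7
gripper_force: 81.6
gripper_force: 81.6
model [320.4 215.2] slope -5.3 gf 81.60066246986389 37.44525885868437
0.79 [322.4 214. ] [15.1 49.8] 85.2
cradle target [451.1 380.  100. ]
now [617.2 -99.9  64.8] psi -98.9 gap 37.7 t 38.7
 shift(now-tool) [-0.2383, -0.4484, -0.0352]  dr [-0.0, -0.0, -94.4] rows>= 11.0
```

```bash
python3 -m handwheel '[{"offset":[0,0,-0.025],"dr":[0,0,-8.5],"fingers":1},{"offset":[0,0,-0.025],"dr":[0,0,-8.5],"fingers":1},{"offset":[0,0,0],"dr":[0,0,-8.5],"fingers":1},{"offset":[0,0,0],"dr":[0,0,-8.5],"fingers":1},{"offset":[0,0,0],"dr":[0,0,-8.5],"fingers":1}]' 80| tail -1
python3 -m handwheel '[{"offset":[0,0,0],"dr":[0,0,-8.5],"fingers":1},{"offset":[0,0,0],"dr":[0,0,-8.5],"fingers":1},{"offset":[0,0,0],"dr":[0,0,-8.5],"fingers":1},{"offset":[0,0,0],"dr":[0,0,-8.5],"fingers":1},{"offset":[0,0,0],"dr":[0,0,-8.5],"fingers":1}]' 80| tail -1
python3 -m handwheel '[{"offset":[0,0,0],"dr":[0,0,-8.5],"fingers":1},{"offset":[0.03,-0.013,0],"dr":[0,0,-0.9],"fingers":1},{"offset":[0.042,-0.019,0],"dr":[0,0,0],"fingers":1},{"offset":[0.042,-0.019,0],"dr":[0,0,0],"fingers":1},{"offset":[0.042,-0.019,0],"dr":[0,0,0],"fingers":1}]' 80| tail -1
python3 -m handwheel '[{"offset":[0.042,-0.019,0],"dr":[0,0,0],"fingers":1},{"offset":[0.042,-0.019,0],"dr":[0,0,0],"fingers":1},{"offset":[0.042,-0.019,0],"dr":[0,0,0],"fingers":1},{"offset":[0.042,-0.019,0],"dr":[0,0,0],"fingers":1},{"offset":[0.042,-0.019,0],"dr":[0,0,0],"fingers":1}]' 80| tail -1
python3 -m handwheel '[{"offset":[0.042,-0.019,0],"dr":[0,0,0],"fingers":1},{"offset":[0.042,-0.019,0],"dr":[0,0,0],"fingers":1},{"offset":[0.016,0,0],"dr":[0,0,0],"fingers":1},{"offset":[0,0,0],"dr":[0,0,0],"fingers":1},{"offset":[0,0,0],"dr":[0,0,0],"fingers":1}]' 80| tail -1
python3 -c "
from h import *
cr(-80,100,7.5)"
```

```text
gripper_force: 82.0
gripper_force: 82.2
gripper_force: 81.8
gripper_force: 81.8
gripper_force: 81.9
cradle target [451.1 380.    7.5]
now [452.3 379.4 114.8] psi -4.5 gap 37.2 t 41.2
 shift(now-tool) [0.0006, -0.0014, 0.1072]  dr [0.0, 0.1, -0.0] rows>= 2.1
```

```bash
python3 -m handwheel '[{"offset":[-0.001,-0.001,0.04],"dr":[0,0,0],"fingers":1},{"offset":[0,0,0.035],"dr":[0,0,0],"fingers":1},{"offset":[0,0,0.022],"dr":[0,0,0],"fingers":1},{"offset":[0,0,0.005],"dr":[0,0,0],"fingers":1},{"offset":[0,0,0],"dr":[0,0,0],"fingers":1}]' 80| tail -6
python3 -m handwheel '[{"offset":[0,0,0.003],"dr":[0,0,0],"fingers":1},{"offset":[0,0,0.002],"dr":[0,0,0],"fingers":1},{"offset":[0,0,0],"dr":[0,0,0],"fingers":1},{"offset":[0,0,0],"dr":[0,0,0],"fingers":1}]' 80| tail -6
```

```text
clock: 41.7
tcp_pos: [451.5, 377.8, 12.8]
eef_rot: [0.735, 0.678, -0.0, 0.0]
force: [-0.6, 0.5, -2.9]
finger_gap: 37.1
gripper_force: 81.9
clock: 42.1
tcp_pos: [451.0, 380.3, 8.4]
eef_rot: [0.734, 0.679, 0.001, -0.0]
force: [0.2, -0.1, -2.4]
finger_gap: 37.7
gripper_force: 81.9
```

```bash
python3 -m handwheel '[{"offset":[0,0,0.0015],"dr":[0,0,0],"fingers":1},{"offset":[0,0,0],"dr":[0,0,0],"fingers":0.4},{"offset":[0,0,0],"dr":[0,0,0],"fingers":0.2},{"offset":[0,0,0],"dr":[0,0,0],"fingers":0},{"offset":[0,0,0],"dr":[0,0,0],"fingers":0}]' 80| tail -6
python3 -m handwheel '[{"offset":[0,0,-0.006],"dr":[0,0,0],"fingers":0},{"offset":[0,0,-0.01],"dr":[0,0,0],"fingers":0},{"offset":[0,0,-0.02],"dr":[0,0,0],"fingers":0},{"offset":[0,0,-0.03],"dr":[0,0,0],"fingers":0},{"offset":[0,0,-0.04],"dr":[0,0,0],"fingers":0}]' 80| tail -1
python3 -m handwheel '[{"offset":[-0.02,0,-0.03],"dr":[0,0,0],"fingers":0},{"offset":[-0.04,0,0],"dr":[0,0,0],"fingers":0},{"offset":[-0.04,0,0],"dr":[0,0,0],"fingers":0},{"offset":[-0.04,0,0],"dr":[0,0,0],"fingers":0},{"offset":[-0.04,0,0],"dr":[0,0,0],"fingers":0}]' 80| tail -6
python3 -m handwheel '[{"offset":[0,0,0],"dr":[0,0,0],"fingers":0},{"offset":[0,0,0],"dr":[0,0,0],"fingers":0}]' 80| tail -1
python3 -c "
from h import *
f=grab_frame('wrist');t=grab_frame('side')
cv2.imwrite('pics/w12.png',np.hstack([cv2.resize(f,(400,300)),cv2.resize(t[130:230,190:290],(400,300))]))
go((443,277,102),0)
for P in((443,277,96),(443,277,120),(523,274,80)): print((w2p('wrist',P)/1.4).round(1))
np.savez('w12.npz',K=cam('wrist')[0],R=cam('wrist')[1],t=cam('wrist')[2])
"
```

```text
clock: 42.6
tcp_pos: [451.3, 380.0, 6.7]
eef_rot: [0.734, 0.679, 0.001, 0.0]
force: [0.9, 0.4, -0.1]
finger_gap: 85.3
gripper_force: 0.0
gripper_force: 0.0
clock: 43.6
tcp_pos: [436.7, 198.7, 143.0]
eef_rot: [0.734, 0.679, 0.001, -0.0]
force: [0.9, -0.7, 0.5]
finger_gap: 85.5
gripper_force: 0.0
gripper_force: 0.0
now [436.9 201.7 142.8] psi -4.4 gap 84.9 t 43.9
 shift(now-tool) [0.0755, 0.0002, 0.0409]  dr [0.0, -0.1, -4.4] rows>= 1.7
[198.8  81.8]
[198.7  82.4]
[274.2  78.3]
```

View pics/w12.png

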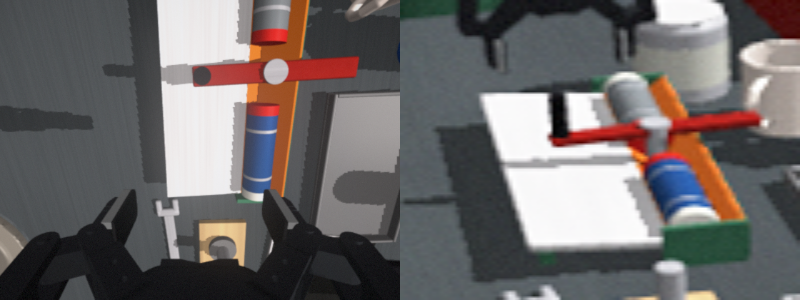

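```bash
python3 -c "
from h import *
p=p2w('wrist',(283,106),120);print(p, p2w('wrist',(386,99.5),78))
T=tri('side',(190+ (558-400)/4, 130+92/3),'top',(200.5,233.5));print(T)
go((p[0],p[1],43),-4.5)
for a in range(0,100,10):
  t=np.radians(180+VY+a); print(a,(V[:2]+80*np.array([np.cos(t),np.sin(t)])).round(1))
"
```

```text
[446.5062779  282.41302313 120.        ] [525.02286548 281.09521495  78.        ]
[446.37923681 271.58446913 131.16068136]
now [436.9 201.7 142.8] psi -4.4 gap 84.9 t 43.9
 shift(now-tool) [0.0811, 0.0032, 0.0999]  dr [0.0, -0.1, 0.1] rows>= 2.6
0 [443.2 280.3]
10 [443.4 266.3]
20 [445.9 252.6]
30 [450.8 239.6]
40 [457.9 227.5]
50 [466.9 216.9]
60 [477.7 208.1]
70 [489.8 201.2]
80 [503.  196.5]
90 [516.7 194.2]
```

```bash
python3 -m handwheel '[{"offset":[0.038,0.001,0],"dr":[0,0,0],"fingers":0},{"offset":[0.038,0.001,0],"dr":[0,0,0],"fingers":0},{"offset":[0,0,0],"dr":[0,0,0],"fingers":0.3},{"offset":[0,0,0.03],"dr":[0,0,0],"fingers":0.3},{"offset":[0,0,0.02],"dr":[0,0,0],"fingers":0.3}]' 30| tail -6
python3 -c "
from h import *
f=grab_frame('wrist');cv2.imwrite('pics/w13.png',f);go((445,279,43),-4.5)"
```

```text
clock: 44.4
tcp_pos: [444.1, 277.3, 91.0]
eef_rot: [0.733, 0.68, -0.0, 0.0]
force: [-0.6, 0.1, -0.2]
finger_gap: 59.9
gripper_force: 0.0
now [441.9 275.8  88.3] psi -4.3 gap 59.8 t 44.45
 shift(now-tool) [0.0037, 0.003, 0.0453]  dr [-0.2, 0.3, 0.2] rows>= 0.9
```

View pics/w13.png

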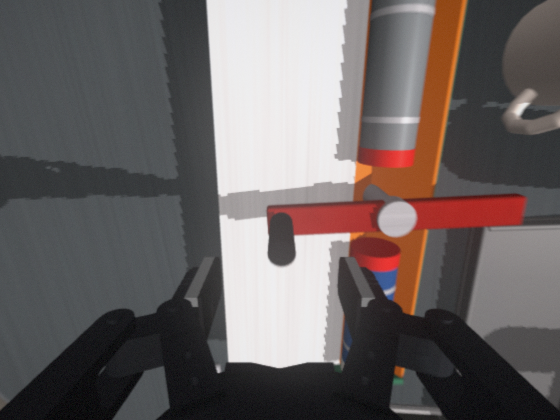

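```bash
python3 -c "
from h import *
print(p2w('wrist',(281,254),120),p2w('wrist',(280,222),72),pose()[0]['tcp_pos'])"
```

```text
[444.23398799 281.13677704 120.        ] [443.55073959 280.97918876  72.        ] [441.8780017  275.7595768   88.29420698]
```

```bash
python3 -m handwheel '[{"offset":[0.0045,0.0015,0.02],"dr":[0,0,0],"fingers":0.3},{"offset":[0,0,0.02],"dr":[0,0,0],"fingers":0.3},{"offset":[0,0,0.005],"dr":[0,0,0],"fingers":0.3},{"offset":[0,0,0],"dr":[0,0,0],"fingers":0.3}]' 30| tail -6
python3 -m handwheel '[{"offset":[0,0,0],"dr":[0,0,0],"fingers":1},{"offset":[0,0,0],"dr":[0,0,0],"fingers":1},{"offset":[0,0,0],"dr":[0,0,0],"fingers":1},{"offset":[0,0,0],"dr":[0,0,0],"fingers":1},{"offset":[0,0,0],"dr":[0,0,0],"fingers":1}]' 30| tail -6
```

```text
clock: 44.85
tcp_pos: [446.1, 280.4, 47.1]
eef_rot: [0.734, 0.679, -0.001, 0.0]
force: [0.3, 0.5, 0.5]
finger_gap: 59.9
gripper_force: 0.0
clock: 45.35
tcp_pos: [445.6, 281.0, 48.2]
eef_rot: [0.734, 0.679, -0.0, -0.001]
force: [-3.2, -1.1, 6.8]
finger_gap: 15.0
gripper_force: 29.2
```

```bash
python3 -m handwheel '[{"offset":[-0.0139,0.0012,0],"dr":[0,0,0],"fingers":1},{"offset":[-0.0135,0.0036,0],"dr":[0,0,0],"fingers":1},{"offset":[-0.0126,0.0059,0],"dr":[0,0,0],"fingers":1},{"offset":[0,0,0],"dr":[0,0,0],"fingers":1}]' 30| tail -6
python3 -m handwheel '[{"offset":[-0.0114,0.008,0],"dr":[0,0,0],"fingers":1},{"offset":[-0.0099,0.0099,0],"dr":[0,0,0],"fingers":1},{"offset":[-0.008,0.0114,0],"dr":[0,0,0],"fingers":1},{"offset":[0,0,0],"dr":[0,0,0],"fingers":1}]' 30| tail -6
```

```text
clock: 45.75
tcp_pos: [453.9, 239.1, 48.2]
eef_rot: [0.735, 0.678, 0.0, -0.001]
force: [-3.5, 0.4, 8.6]
finger_gap: 15.2
gripper_force: 30.5
clock: 46.15
tcp_pos: [480.2, 204.5, 48.1]
eef_rot: [0.735, 0.678, -0.002, -0.0]
force: [-6.0, -5.6, 14.6]
finger_gap: 15.4
gripper_force: 31.1
```

```bash
python3 -m handwheel '[{"offset":[-0.0059,0.0126,0],"dr":[0,0,0],"fingers":1},{"offset":[-0.0036,0.0135,0],"dr":[0,0,0],"fingers":1},{"offset":[-0.0012,0.0139,0],"dr":[0,0,0],"fingers":1},{"offset":[0,0,0],"dr":[0,0,0],"fingers":1}]' 30| tail -6
python3 -m handwheel '[{"offset":[0,0.003,0],"dr":[0,0,0],"fingers":1},{"offset":[0,0,0],"dr":[0,0,0],"fingers":1},{"offset":[0,0,0],"dr":[0,0,0],"fingers":1}]' 30| tail -6
```

```text
clock: 46.55
tcp_pos: [518.4, 190.3, 47.5]
eef_rot: [0.735, 0.678, -0.003, -0.0]
force: [-5.9, -5.2, 9.5]
finger_gap: 15.1
gripper_force: 31.5
clock: 46.85
tcp_pos: [518.2, 190.3, 47.4]
eef_rot: [0.735, 0.678, -0.005, -0.002]
force: [-13.9, -6.4, 14.2]
finger_gap: 15.0
gripper_force: 32.7
```

```bash
python3 -m handwheel '[{"offset":[0,0,0],"dr":[0,0,0],"fingers":0.4},{"offset":[0,0,0],"dr":[0,0,0],"fingers":0.4},{"offset":[0,0,-0.03],"dr":[0,0,0],"fingers":0.3},{"offset":[0,0,-0.045],"dr":[0,0,0],"fingers":0},{"offset":[0,0,-0.045],"dr":[0,0,0],"fingers":0}]' 30| tail -1
python3 -m handwheel '[{"offset":[-0.045,-0.01,-0.01],"dr":[0,0,0],"fingers":0},{"offset":[-0.045,-0.01,0],"dr":[0,0,0],"fingers":0},{"offset":[-0.045,-0.01,0],"dr":[0,0,0],"fingers":0},{"offset":[0,0,0],"dr":[0,0,0],"fingers":0},{"offset":[0,0,0],"dr":[0,0,0],"fingers":0}]' 30| tail -1
cat >> h.py <<'E'
def seg(n,q,z,k=2):
    grab_frame(n)
    for r in regions_of(n,q)[:k]:
        (u,v),(w,h),a=cv2.minAreaRect(cv2.findNonZero(r['mask'].astype(np.uint8)));B=cv2.boxPoints(((u,v),(w,h),a))
        i=0 if np.linalg.norm(B[0]-B[1])<np.linalg.norm(B[1]-B[2]) else 1
        P,Q=[p2w(n,(B[j%4]+B[(j+1)%4])/2,z) for j in(i,i+2)];d=P-Q
        print(n,q,round(r['p'],2),"px",round(u),round(v),"mid",((P+Q)/2).round(1),"ends",P[:2].round(),Q[:2].round(),"len",round(np.linalg.norm(d)),"ang",np.degrees(np.arctan2(d[1],d[0])).round(1))
E
python3 -c "
from h import *
seg('wrist','bar',72);seg('top','bar',72);seg('wrist','bar_peg',72)
for c in('blue','grey'):strut(c,38,'top')
seg('wrist','cradle',40)
seg('top','yellow_roll_mid',47,3);seg('top','green_roll_mid',47,3);seg('side','green_roll_mid',47,3)
go((454,-110.6,120),-5)
"
```

```text
gripper_force: 0.0
gripper_force: 0.0
wrist bar 0.69 px 311 24 mid [521.5 206.1  72. ] ends [523. 223.] [520. 189.] len 35 ang 83.6
wrist bar 0.65 px 307 70 mid [516.1 168.2  72. ] ends [519. 223.] [513. 113.] len 111 ang 87.2
top bar 0.57 px 202 209 mid [524.  278.9  72. ] ends [531. 368.] [517. 189.] len 179 ang 85.4
top bar 0.25 px 137 186 mid [603.7 488.9  72. ] ends [624. 545.] [584. 433.] len 119 ang 70.2
wrist bar_peg 0.63 px 312 24 mid [522.  205.1  72. ] ends [523. 222.] [521. 188.] len 35 ang 87.5
blue 0.65 px 174 208 red [191.3  208.65] mid [532.  378.2  38. ] len 137.5 redang -94.0
blue 0.55 px 226 212 red [217.90909091 209.45454545] mid [516.7 204.1  38. ] len 73.1 redang 88.6
blue 0.44 px 295 254 red None mid [372.1 -21.4  38. ] len 92.5 redang -91.4
grey 0.85 px 174 208 red [191.54545455 208.27272727] mid [532.5 378.2  38. ] len 137.9 redang -94.5
grey 0.67 px 435 153 red [417.83076923 159.44615385] mid [ 693.9 -497.4   38. ] len 143.7 redang 107.1
wrist cradle 0.95 px 260 75 mid [473.  172.7  40. ] ends [564. 165.] [382. 180.] len 183 ang -4.6
top yellow_roll_mid 0.59 px 400 281 mid [ 274.4 -362.1   47. ] ends [ 291. -316.] [ 258. -409.] len 99 ang 70.2
top yellow_roll_mid 0.57 px 195 223 mid [480.9 306.3  47. ] ends [493. 459.] [469. 153.] len 307 ang 85.6
top yellow_roll_mid 0.52 px 331 268 mid [ 320.6 -137.8   47. ] ends [ 320. -161.] [ 321. -115.] len 46 ang -91.4
now [482.5  61.9 177.3] psi -4.5 gap 85.2 t 48.75
 shift(now-tool) [-0.1742, -0.0148, 0.0573]  dr [0.0, -0.0, 0.5] rows>= 3.7
```

```bash
python3 -m handwheel '[{"offset":[-0.035,-0.004,0.02],"dr":[0,0,0],"fingers":0},{"offset":[-0.035,-0.004,0.02],"dr":[0,0,0],"fingers":0},{"offset":[-0.035,-0.004,0.02],"dr":[0,0,0],"fingers":0},{"offset":[0,0,0],"dr":[0,0,0],"fingers":0},{"offset":[0,0,0],"dr":[0,0,0],"fingers":0}]' 30| tail -1
cat >> h.py <<'E'
def roll(n,q,z):
    grab_frame(n)
    for r in regions_of(n,q)[:4]:
        m=r['mask'].astype(np.uint8);(u,v),rad=cv2.minEnclosingCircle(cv2.findNonZero(m));a=p2w(n,(u-rad,v),z);b=p2w(n,(u+rad,v),z)
        print(n,q,round(r['p'],2),"px",round(u),round(v),"mid",((a+b)/2).round(1),"dia",round(np.linalg.norm(a-b)))
E
python3 -c "
from h import *
roll('wrist','yellow_roll_mid',56);roll('wrist','green_roll_mid',56);roll('side','yellow_roll_mid',40);roll('top','yellow_roll_mid',56)
go((454,-110.6,-20),-5)
"
```

```text
gripper_force: 0.0
wrist yellow_roll_mid 0.8 px 282 269 mid [462.1 -97.6  56. ] dia 68
wrist yellow_roll_mid 0.8 px 149 288 mid [ 339.7 -107.2   56. ] dia 45
wrist green_roll_mid 0.73 px 330 1 mid [510.5 105.7  56. ] dia 38
wrist green_roll_mid 0.2 px 172 150 mid [383.5  14.3  56. ] dia 153
side yellow_roll_mid 0.74 px 240 294 mid [ 349.  -259.4   40. ] dia 85
side yellow_roll_mid 0.71 px 267 249 mid [ 462.6 -105.2   40. ] dia 68
side yellow_roll_mid 0.65 px 220 336 mid [ 274.3 -377.9   40. ] dia 103
side yellow_roll_mid 0.61 px 220 274 mid [ 316.9 -170.    40. ] dia 51
top yellow_roll_mid 0.63 px 331 268 mid [ 321.8 -135.8   56. ] dia 51
top yellow_roll_mid 0.61 px 400 280 mid [ 279.2 -359.2   56. ] dia 107
top yellow_roll_mid 0.48 px 306 228 mid [456.4 -57.6  56. ] dia 195
now [462.7 -41.1 117.5] psi -4.4 gap 85.6 t 49.65
 shift(now-tool) [-0.07, -0.0034, 0.1375]  dr [0.0, -0.0, 0.6] rows>= 3.1
```

```bash
python3 -m handwheel '[{"offset":[-0.03,0,0],"dr":[0,0,0],"fingers":0},{"offset":[-0.034,0.003,0.03],"dr":[0,0,0],"fingers":0},{"offset":[0,0,0],"dr":[0,0,0],"fingers":0},{"offset":[0,0,0],"dr":[0,0,0],"fingers":0}]' 30| tail -1
python3 -c "
from h import *
roll('wrist','yellow_roll_mid',56);K,R,t=cam('wrist');print(-R.T@t)
f=grab_frame('wrist');h=cv2.cvtColor(f,cv2.COLOR_BGR2HSV);m=((h[...,0]>20)&(h[...,0]<35)&(h[...,1]>120)&(h[...,2]>60)).astype(np.uint8)
n,l,s,c=cv2.connectedComponentsWithStats(m)
for i in range(1,n):
  if s[i][4]>150:print(s[i],c[i])
for z in(20,56):
  for dx,dy in((0,-32),(0,32),(32,0),(-32,0)):print(z,dx,dy,w2p('wrist',(459+dx,-106+dy,z)).round())
go((460,-106,-17),-5)
"
```

```text
gripper_force: 0.0
wrist yellow_roll_mid 0.93 px 115 412 mid [ 293.6 -282.5   56. ] dia 33
wrist yellow_roll_mid 0.71 px 280 216 mid [ 462.3 -100.9   56. ] dia 66
wrist yellow_roll_mid 0.62 px 130 250 mid [ 346.3 -119.5   56. ] dia 49
[468.02906705 -24.70073898 267.62325753]
[ 236  175   85   88 4352] [279.61764706 216.54641544]
[  96  224   65   58 2725] [128.65284404 252.77284404]
[ 96 394  37  26 602] [115.46511628 409.61461794]
20 0 -32 [279. 242.]
20 0 32 [273. 171.]
20 32 0 [313. 206.]
20 -32 0 [239. 211.]
56 0 -32 [279. 262.]
56 0 32 [272. 182.]
56 32 0 [319. 220.]
56 -32 0 [233. 227.]
now [ 461.  -104.5   87.7] psi -4.4 gap 85.6 t 50.2
 shift(now-tool) [-0.0016, -0.001, 0.1047]  dr [0.1, -0.0, 0.6] rows>= 2.1
```

```bash
python3 -m handwheel '[{"offset":[-0.0015,0,0.04],"dr":[0,0,0],"fingers":0},{"offset":[0,0,0.03],"dr":[0,0,0],"fingers":0},{"offset":[0,0,0.02],"dr":[0,0,0],"fingers":0},{"offset":[0,0,0.014],"dr":[0,0,0],"fingers":0},{"offset":[0,0,0],"dr":[0,0,0],"fingers":0}]' 40| tail -6
python3 -m handwheel '[{"offset":[0,0,0],"dr":[0,0,0],"fingers":1},{"offset":[0,0,0],"dr":[0,0,0],"fingers":1},{"offset":[0,0,0],"dr":[0,0,0],"fingers":1},{"offset":[0,0,0],"dr":[0,0,0],"fingers":1},{"offset":[0,0,0],"dr":[0,0,0],"fingers":1}]' 40| tail -6
```

```text
clock: 50.7
tcp_pos: [459.6, -106.1, -17.6]
eef_rot: [0.734, 0.68, -0.001, -0.001]
force: [-0.2, 0.2, -0.7]
finger_gap: 85.4
gripper_force: 0.0
clock: 51.2
tcp_pos: [459.7, -106.9, -15.5]
eef_rot: [0.734, 0.679, 0.001, -0.001]
force: [-3.8, 1.9, 5.4]
finger_gap: 62.1
gripper_force: 43.3
```

```bash
python3 -m handwheel '[{"offset":[0,0,-0.02],"dr":[0,0,0],"fingers":1},{"offset":[0,0,-0.03],"dr":[0,0,0],"fingers":1},{"offset":[0,0,-0.03],"dr":[0,0,0],"fingers":1},{"offset":[0,0,-0.03],"dr":[0,0,0],"fingers":1},{"offset":[0,0,0],"dr":[0,0,0],"fingers":1}]' 40| tail -6
python3 -m handwheel '[{"offset":[0.0335,0.0298,0],"dr":[0,0,0],"fingers":1},{"offset":[0.0335,0.0298,0],"dr":[0,0,0],"fingers":1},{"offset":[0.0335,0.0298,0],"dr":[0,0,0],"fingers":1},{"offset":[0.0335,0.0298,0],"dr":[0,0,0],"fingers":1},{"offset":[0.0335,0.0298,0],"dr":[0,0,0],"fingers":1}]' 40| tail -1
python3 -m handwheel '[{"offset":[0.0335,0.0298,0],"dr":[0,0,0],"fingers":1},{"offset":[0.0335,0.0298,0],"dr":[0,0,0],"fingers":1},{"offset":[0,0,0],"dr":[0,0,0],"fingers":1},{"offset":[0,0,0],"dr":[0,0,0],"fingers":1}]' 40| tail -6
python3 -c "
from h import *
go((686,111,-29),-4.5)
roll('wrist','yellow_roll_mid',120);seg('wrist','tray_floor',20,1);seg('side','tray_floor',20,1)"
```

```text
clock: 51.7
tcp_pos: [463.8, -108.1, 97.4]
eef_rot: [0.734, 0.679, 0.004, 0.003]
force: [0.7, -0.0, -0.7]
finger_gap: 62.1
gripper_force: 44.7
gripper_force: 44.6
clock: 52.6
tcp_pos: [686.3, 111.1, 92.3]
eef_rot: [0.733, 0.68, -0.001, -0.0]
force: [-0.8, -0.7, -1.2]
finger_gap: 62.0
gripper_force: 44.6
now [686.3 111.1  92.3] psi -4.4 gap 62.0 t 52.6
 shift(now-tool) [0.0, -0.0001, 0.1213]  dr [-0.1, 0.0, 0.1] rows>= 2.4
wrist yellow_roll_mid 0.6 px 279 291 mid [684.7  87.7 120. ] dia 90
wrist tray_floor 0.77 px 284 164 mid [692.2 127.7  20. ] ends [697. 239.] [687.  16.] len 223 ang 87.4
side tray_floor 0.87 px 319 205 mid [690.2 109.6  20. ] ends [701. 286.] [680. -67.] len 354 ang 86.6
```

```bash
python3 -m handwheel '[{"offset":[0,0.003,0.04],"dr":[0,0,0],"fingers":1},{"offset":[0,0,0.04],"dr":[0,0,0],"fingers":1},{"offset":[0,0,0.025],"dr":[0,0,0],"fingers":1},{"offset":[0,0,0.01],"dr":[0,0,0],"fingers":1},{"offset":[0,0,0],"dr":[0,0,0],"fingers":1}]' 40| tail -6
python3 -m handwheel '[{"offset":[0,0,0.003],"dr":[0,0,0],"fingers":1},{"offset":[0,0,0],"dr":[0,0,0],"fingers":1},{"offset":[0,0,0],"dr":[0,0,0],"fingers":1}]' 40| tail -6
```

```text
clock: 53.4
tcp_pos: [688.3, 109.5, -22.7]
eef_rot: [0.734, 0.679, -0.001, -0.001]
force: [-0.4, 0.2, -1.1]
finger_gap: 62.1
gripper_force: 44.6
clock: 53.7
tcp_pos: [690.5, 109.9, -23.1]
eef_rot: [0.734, 0.679, 0.001, 0.001]
force: [0.3, -0.3, -0.2]
finger_gap: 62.3
gripper_force: 44.6
```

```bash
python3 -m handwheel '[{"offset":[0,0,0.003],"dr":[0,0,0],"fingers":1},{"offset":[0,0,0.002],"dr":[0,0,0],"fingers":1},{"offset":[0,0,0],"dr":[0,0,0],"fingers":1},{"offset":[0,0,0],"dr":[0,0,0],"fingers":1}]' 40| tail -6
python3 -m handwheel '[{"offset":[0,0,0.001],"dr":[0,0,0],"fingers":1},{"offset":[0,0,0.001],"dr":[0,0,0],"fingers":1},{"offset":[0,0,0],"dr":[0,0,0],"fingers":1}]' 40| tail -6
```

```text
clock: 54.1
tcp_pos: [689.4, 109.8, -29.8]
eef_rot: [0.734, 0.679, -0.0, -0.0]
force: [-0.3, -0.2, -1.1]
finger_gap: 62.1
gripper_force: 44.6
clock: 54.4
tcp_pos: [689.6, 109.8, -30.4]
eef_rot: [0.734, 0.679, 0.0, -0.0]
force: [-2.0, -0.1, 5.9]
finger_gap: 62.2
gripper_force: 45.2
```

```bash
python3 -m handwheel '[{"offset":[0,0,0],"dr":[0,0,0],"fingers":0.1},{"offset":[0,0,0],"dr":[0,0,0],"fingers":0.1},{"offset":[0,0,0],"dr":[0,0,0],"fingers":0.1},{"offset":[0,0,-0.03],"dr":[0,0,0],"fingers":0.1},{"offset":[0,0,-0.04],"dr":[0,0,0],"fingers":0.1}]' 40| tail -6
python3 -m handwheel '[{"offset":[0,0,-0.04],"dr":[0,0,0],"fingers":0},{"offset":[0,0,-0.04],"dr":[0,0,0],"fingers":0},{"offset":[-0.04,-0.03,-0.02],"dr":[0,0,0],"fingers":0},{"offset":[-0.04,-0.03,0],"dr":[0,0,0],"fingers":0},{"offset":[-0.04,-0.03,0],"dr":[0,0,0],"fingers":0}]' 40| tail -1
python3 -m handwheel '[{"offset":[-0.04,-0.03,0],"dr":[0,0,0],"fingers":0},{"offset":[-0.04,-0.03,0],"dr":[0,0,0],"fingers":0},{"offset":[0,0,0],"dr":[0,0,0],"fingers":0},{"offset":[0,0,0],"dr":[0,0,0],"fingers":0},{"offset":[0,0,0],"dr":[0,0,0],"fingers":0}]' 40| tail -5
python3 -c "
from h import *
roll('wrist','yellow_roll_mid',41);roll('side','yellow_roll_mid',30);roll('top','yellow_roll_mid',41);seg('wrist','tray_floor',20,1);seg('top','bar',72,1)
"
```

```text
clock: 54.9
tcp_pos: [687.2, 109.9, 36.4]
eef_rot: [0.734, 0.679, -0.002, -0.001]
force: [0.3, -0.7, 0.3]
finger_gap: 76.8
gripper_force: 0.0
gripper_force: 0.0
tcp_pos: [527.6, -73.9, 137.0]
eef_rot: [0.734, 0.679, 0.0, 0.0]
force: [-0.1, 0.0, -0.5]
finger_gap: 85.5
gripper_force: 0.0
wrist yellow_roll_mid 0.93 px 97 261 mid [ 339.8 -126.7   41. ] dia 56
wrist yellow_roll_mid 0.92 px 448 0 mid [671.4  74.8  41. ] dia 36
wrist yellow_roll_mid 0.81 px 108 410 mid [ 300.4 -327.4   41. ] dia 63
side yellow_roll_mid 0.65 px 219 336 mid [ 274.6 -368.9   30. ] dia 106
side yellow_roll_mid 0.59 px 318 200 mid [689.3 104.4  30. ] dia 68
side yellow_roll_mid 0.5 px 220 274 mid [ 320.5 -156.3   30. ] dia 50
top yellow_roll_mid 0.75 px 400 280 mid [ 276.2 -365.4   41. ] dia 103
top yellow_roll_mid 0.59 px 254 160 mid [686.4 107.3  41. ] dia 70
top yellow_roll_mid 0.5 px 332 268 mid [ 321.7 -140.2   41. ] dia 47
wrist tray_floor 0.67 px 451 58 mid [687.8  34.2  20. ] ends [766.  28.] [610.  40.] len 157 ang -4.5
top bar 0.62 px 202 209 mid [523.5 277.4  72. ] ends [531. 365.] [516. 190.] len 176 ang 85.4
```

```bash
python3 -c "
from h import *
t=grab_frame('top');a=cv2.imread('pics/t1.png');d=(cv2.absdiff(t,a).max(2)>60).astype(np.uint8)
n,l,s,c=cv2.connectedComponentsWithStats(d)
for i in range(1,n):
  if s[i][4]>25:print(s[i],c[i].round())
s=grab_frame('side')
for q in('blue_strut_mid','grey_strut_mid'):
  for r in regions_of('side',q)[:2]:print(q,round(r['p'],2),np.round(np.array(r['extent'])*[560,420,560,420]))
c,k=np.cos(np.radians(VY)),np.sin(np.radians(VY))
for y in(97,-97):print(w2p('side',V+[-k*y,c*y,38]))
print(close_job())"
```

```text
[245 151  19  20 211] [254. 160.]
[ 300  168   44   39 1176] [323. 189.]
[371 179  42  17 396] [391. 186.]
[199 182   7  18 114] [202. 190.]
[152 201  46  24 665] [174. 212.]
[207 205  49  34 749] [232. 216.]
[299 205  40  11 240] [316. 210.]
[197 214   9  25 151] [202. 227.]
[293 216   9  10  55] [297. 220.]
[318 218  18  21 144] [327. 225.]
[363 221  41  16 409] [384. 228.]
[285 240  37  14 330] [302. 245.]
[ 261  257   52   69 1522] [284. 290.]
[ 41 283  46  38 995] [ 60. 300.]
[   0  295   51   70 2390] [ 22. 327.]
[245 322  16   6  39] [252. 325.]
[ 49 327  45  35 661] [ 74. 342.]
[ 196  329   80   81 2015] [236. 371.]
[279 333  29  23 294] [293. 343.]
[280 354  24  13 168] [291. 360.]
[ 38 356  38  29 358] [ 54. 372.]
[  71  357   50   52 1269] [ 99. 382.]
[260 366  11  17 113] [265. 375.]
[295 368  11  10  55] [299. 373.]
[136 370  14   8  45] [142. 374.]
[273 371  27  18 208] [286. 378.]
[309 379  10   9  43] [314. 383.]
[182 380  19  29 267] [191. 394.]
[116 384  39  36 838] [133. 406.]
[234 387  18  13  72] [242. 392.]
[243 395  17  25 276] [252. 409.]
[180 413  11   7  71] [185. 416.]
[192 414  16   6  68] [198. 417.]
blue_strut_mid 0.55 [258. 194.  19.  22.]
grey_strut_mid 0.67 [405. 322.  27.  25.]
grey_strut_mid 0.61 [248. 169.  10.  30.]
[248.19171234 168.83210381]
[258.58834684 196.19002299]
the job is handed in; nothing more can be done
None
```

The job is handed in: blue then grey shown to the lamp (red end, long side, white end) and rolled into their own vee halves, the hold-down bar at its stop, and the yellow roll (no green one seen) flat in the tray; the verdict isn't shown. I viewed 16 pictures against the limit of 14.

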